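Turn the hot spot plate wells-up on the plate warmer

TASK

The washed porcelain spot plate has dried wells-down in the left bay of the plate warmer and is too hot for fingers: take the spatula from its rest, slide its blade under the plate, turn the plate over the low rib into the right-hand bay so that its wells face up, and see that it ends snug in that bay's far right corner, flat and touching both rims, nudging it there with the spatula. Then lay the spatula back in its rest. Keep the plate within a hand's breadth of the warmer, leave the other things on the bench where they are, and use a light touch, for porcelain chips when it is pressed or rammed hard and the warmer's top scratches under a blade pressed down with more than a kilogram.

Things in the scene. Friction and masses are not known exactly. Their poses are not given: they have to be found in the camera images.
- warmer: Plate warmer, fixed: white box 152 (x) x 184 (y) mm, flat aluminium top 36 mm above the bench. Origin: centre of its underside; x away from the robot, y left, z up. Rims 8 mm high, 6 mm thick on three sides, inner faces at x = +70 (far), y = +86 (left), y = -86 mm (right); the robot's side (x = -76 mm) is open. The plate's centre must end at x = +30, y = -56, z = +42 mm here.
- rib (a point): Middle of the top of the rib on the warmer, 4 mm above the warmer's top. The rib is 6 mm wide, runs along the warmer's x from the open side to the far rim, and parts the top into the left bay (y = +8 to +86 mm of the warmer) and the right bay (y = -86 to +2 mm). Axes as the warmer's.
- bay_corner (a point): Far right inner corner of the right bay, where the far rim, the right rim and the warmer's top meet. Axes as the warmer's.
- spot_plate_center (a point): Centre, half-way up, of the loose porcelain spot plate, a slab 80 (its x) x 60 (y) x 12 mm, 100 to 165 g. Its z axis comes out of the flat buff face: up at the start, down at the end. It starts in the left bay, long side along the warmer's x within 0.1 rad, 4 to 20 mm short of the far rim, 1 to 11 mm from the rib. Standing on a long edge it is stable to 11 degrees, so it must be swung past upright.
- spot_plate_wells (a point): Middle of the other face of the spot plate, 6 mm from its centre, which has six round white glazed wells; at the start it faces down, same axes as the centre. All edges of both faces have a bevel 4 mm wide and 2.5 mm high: a blade sliding on the warmer's top slips under, a blade 2 mm or more above it rams the side. Turned over, the plate mostly lies with one edge on the rib until pushed off.
- spatula_grip (a point): Middle of the level handle of the loose cranked spatula (170 g, balances 12 mm ahead of here). x along the handle to the blade, z up. Handle black, 14 mm wide (y), 18 mm high, x = -69 to +39 mm. A steep neck drops from x = +39 to the flat steel blade: x = +61 to +145 mm, 44 mm wide, 1.6 mm thick, underside 49 mm below here if straight. See spatula_heel for its bend.
- spatula_heel (a point): Foot of the spatula's neck where the blade begins, 63 mm ahead of and 48 mm below the grip point, axes as the grip point's. The soft thin blade has been bent here in use: it is set 0.04 to 0.16 rad nose up against the handle, so its nose, 82 mm further on, stands 3 to 13 mm higher than a straight one; how much is not measured and must be felt. It bends further under some 12 N at the nose.
- rest: Dark steel rest of the spatula, fixed. Origin: centre of its underside, below the lying spatula's grip point; x along the handle to the blade. Two cheeks 8 mm thick at x = -52 and +33 mm carry the handle in notches 18 mm wide with flared tops (notch floor 56 mm, top 73 mm above the bench). The lying spatula's grip point is at x = 0, y = 0, z = +65 mm here.
- beaker: Small glass beaker, 45 mm wide, 57 mm high, on the right of the bench; bystander. Origin under its centre.
- vial: Small vial with white cap, 27 mm wide, 52 mm high, at the front left of the warmer; bystander. Origin under its centre.
- syringe: Small plastic syringe, 92 mm long, lying in front of the warmer; bystander. Origin under its centre.
- marker: Marker pen with blue cap, 138 mm long, lying at the front left; bystander. Origin under its centre.

How it is judged:
By the outcome, as a careful person would: the job done as asked, in the order asked, and still so for the second after the job is handed in, with the robot touching nothing.
It also fails if it takes over 64 s, if anything falls off the work surface, if the arm or the gripper's body presses on something with over 40 N, if the wrist force passes 120 N, or if a joint passes its speed limit or range.

ROBOT

A 7-joint arm with a two-finger parallel gripper is mounted at the origin on a cart in front of the work surface, level with it; the furniture and walls round the work are solid. World frame = base frame: x ahead of the robot, y to its left, z up, the work surface at z = 0. Lengths are in m, angles in rad, forces in N, time in s.
With the tool pointing down it reaches from about 0.4 to 0.85 m from the base axis. Payload 10.4 kg.
Tool frame: the origin (TCP) lies midway between the tips of the shut fingers; the grasp point (between the pads) lies 19 mm behind it (manip.hold_point_z is the distance from the TCP to the grasp point, in m); z points along the fingers, y is the line along which they close (so a half turn about z gives the same grasp; the last joint's range is limited). The gripper opens to 85 mm and grips with 20 to 120 N. Pads are 22 mm wide; open, the fingers measure 114 mm over their backs; the gripper's body (76 mm by 85 mm) begins 54 mm behind the grasp point. The pads swing forward as they close: fully open they stand 13 mm farther back than shut.
Start: joints at [1.274, 0.332, -0.065, 1.46, 0.022, 1.35, -0.088], TCP at [0.169, -0.602, 0.209] pointing down, gripper open.
Joint ranges: [-2.6, 2.6], [-0.5, 2.12], [-1.47, 1.34], [0.16, 2.42], [-1.27, 4.41], [0.06, 2.06], [-2.6, 2.6]. Speed limits (rad/s): [2.22, 2.22, 2.79, 2.79, 3.14, 3.14, 3.14].

INTERFACE

Orientations are given as a unit quaternion [x, y, z, w].
In Python, from workcell import manip, eyes, job gives the robot as it stands.
- The arm moves only by the shell command python3 -m crank 'ROWS' [FORCE]. ROWS is JSON, a list that holds one entry, the list of rows, each a list of 7 numbers: the finger opening in cm, from 0 to 8.54, then the shift along the world's x, y, z in cm, then the turn, a rotation vector about the world's x, y, z in degrees. In form: [[[hand, x, y, z, ax, ay, az], ...]]. A call has 1 to 20 rows; each row shifts and turns the commanded pose from where the row before left it; what a row does not reach is not made up. A row lasts 1/8 s, in which the tool goes at most 62.5 mm and 10.7 degrees, less where a joint would pass 70% of its speed; a pose out of reach is approached as far as the arm can. A call with a gripper value outside its range is refused whole. The fingers move at their own pace and stop on an object; FORCE is the grip in N (left out, the last holds). Time passes only in rows, so rows that do not move let the fingers close. It gives the time, the measured TCP pose, the force, the opening and the grip force at its end, in the units of the state.
- manip.get_obs(): the state, without advancing time (a new reading comes with each control period).
- eyes.camera(name): name is "scene" or "top"; returns (picture, depth): 480x640x3 uint8, red, green, blue; 480x640 float32, m along the optical axis (not along the pixel's ray), 0 where there is no reading.
- eyes.camera_params(name): a dict with "fx", "fy", "cx", "cy" (pixels), "world_from_camera" (4x4, takes a point from camera to world coordinates). Camera axes: x right, y down, z forward; pixel columns grow to the right and rows downward; lengths in m; the calibration is good to about 2 mm. A picture is of the moment at which its call begins. camera_params takes no time and is no camera call.
- job.hand_in(): hands the job in; it is judged then, once.
The state is a dict: "clock": time; "joint_pos": joint angles; "joint_velocities": joint speeds; "tau": joint torques, N m; "position": TCP position; "ee_rot": TCP orientation; "ft_force": force on the tool from outside, world axes, zero at the start; "torque": the same for the moment, N m; "grip_width": opening from 0.0 (shut) to 1.0 (fully open); "grasp_force": force on a finger pad.
Only numpy, scipy, OpenCV 4.12 (cv2) and the standard library are available. Lean on these libraries where they do the work, as an engineer would, in place of code of your own. Each camera call takes 0.05 s, during which the arm holds its last target. There are 200 camera calls.

## Working session

There is one attempt and no reset: what is moved stays moved. The work goes in short steps, Python scripts to look and compute and a shell command to move; the robot and the scene stay as the last step left them, time stands still between calls to the robot, and variables do not carry over. Pictures are saved under pics/ and viewed, at most 10 in all, crops included, and the job is handed in when it is done.

```bash
ls; mkdir -p pics
python3 - <<'E'
from workcell import manip, eyes, job
import cv2,numpy as np
for n in("scene","top"):
    p,d=eyes.camera(n); cv2.imwrite(f"pics/{n}0.png",p[:,:,::-1]); np.save(f"{n}0.npy",d)
    c=eyes.camera_params(n);print(n,c)
print(manip.get_obs(), manip.hold_point_z)
E
```

```text
pics
scene {'fx': 571.3786137083766, 'fy': 571.3786137083766, 'cx': 305.2927203568621, 'cy': 238.67454666396853, 'world_from_camera': array([[-0.78695298, -0.30749198,  0.53493335,  0.02741133],
       [-0.61689152,  0.37490454, -0.69201982,  0.57923632],
       [ 0.01224161, -0.87458291, -0.48472144,  0.5205792 ],
       [ 0.        ,  0.        ,  0.        ,  1.        ]])}
top {'fx': 533.8002251240297, 'fy': 533.8002251240297, 'cx': 322.44860132714894, 'cy': 237.62228407419812, 'world_from_camera': array([[-0.00859872, -0.98630044,  0.16473468,  0.38676998],
       [-0.99986617,  0.0107733 ,  0.0123116 , -0.09124101],
       [-0.01391767, -0.16460676, -0.98626108,  0.92332061],
       [ 0.        ,  0.        ,  0.        ,  1.        ]])}
{'clock': 0.1, 'joint_pos': array([ 1.2744289 ,  0.33285724, -0.06471229,  1.46085129,  0.02160054,
        1.34991913, -0.08847778]), 'joint_velocities': array([ 0.00069579, -0.00279851,  0.00072294, -0.00368178,  0.00123305,
        0.00077528,  0.00091511]), 'tau': array([ 1.45484442e-03, -6.26743770e+01,  4.92525171e-02, -3.92428672e+01,
        1.63327582e-02,  7.00736535e-03, -5.35042773e-05]), 'position': array([ 0.16887703, -0.6013659 ,  0.20816811]), 'ee_rot': array([ 9.90642202e-01,  1.36482892e-01, -1.19356103e-04, -6.59007955e-04]), 'ft_force': array([-0.29331794, -0.05427831, -0.38782441]), 'torque': array([ 0.00222674, -0.01743602, -0.03469455]), 'grasp_force': 0.0, 'grip_width': 1.0012317966502473} 0.0187
```

View pics/top0.png

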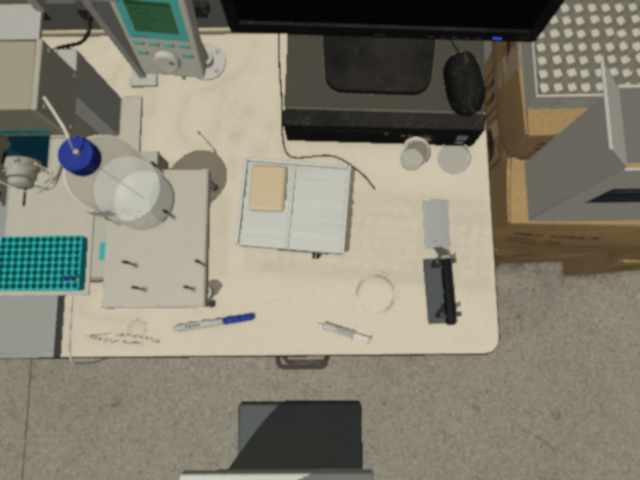

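View pics/scene0.png

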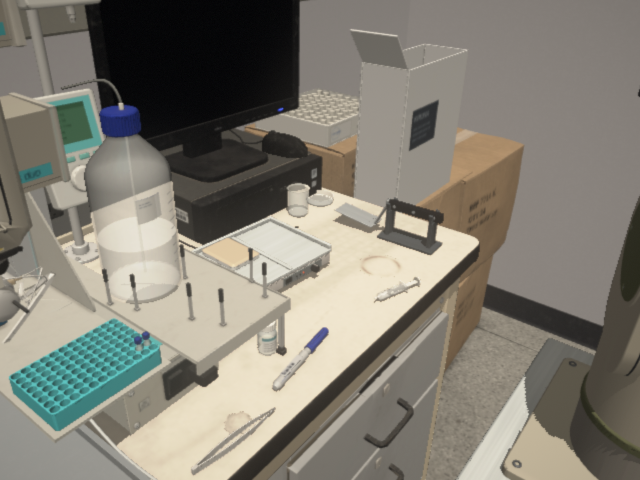

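The top view shows the warmer centred near (295,205), the plate at (267,188), the rest and spatula handle at (445,291), and the blade at (436,222). The beaker is at (414,152), the syringe at (345,331) and the marker at (215,322). A raised shelf stands to the left at (155,240).

```bash
cat > h.py <<'E'
from workcell import manip, eyes, job
import cv2,numpy as np
from scipy.spatial.transform import Rotation as R
def wmap(n,d):
    c=eyes.camera_params(n);v,u=np.mgrid[:480,:640]
    P=np.stack([(u-c['cx'])/c['fx']*d,(v-c['cy'])/c['fy']*d,d],-1)
    T=c['world_from_camera'];return P@T[:3,:3].T+T[:3,3]
def ray(n,u,v,z):
    c=eyes.camera_params(n);T=c['world_from_camera']
    r=T[:3,:3]@np.array([(u-c['cx'])/c['fx'],(v-c['cy'])/c['fy'],1]);return T[:3,3]+r*(z-T[2,3])/r[2]
def rect(P):
    r=cv2.minAreaRect((P[:,:2]*1000).astype(np.float32));return np.round(r[0],1),np.round(r[1],1),round(r[2],2)
E
python3 - <<'E'
from h import *
d=np.load('top0.npy');W=wmap('top',d);im=cv2.imread('pics/top0.png');np.set_printoptions(precision=4,suppress=True)
def reg(u0,u1,v0,v1,z0,z1):
    S=W[v0:v1,u0:u1].reshape(-1,3);m=(S[:,2]>z0)&(S[:,2]<z1);return S[m]
for nm,a in dict(bench=(300,320,270,300,-.02,.02),warm=(225,365,150,265,.02,.06),top=(300,340,180,240,.02,.06),handle=(420,465,250,330,.058,.09),base=(415,465,250,330,.003,.05),blade=(418,455,195,252,.01,.06),rest_cheek=(420,465,250,330,.07,.09),shelf=(110,205,180,300,.05,.3),beak=(395,432,130,172,.03,.08)).items():
    S=reg(*a);print(nm,len(S),S.mean(0),np.percentile(S[:,2],[2,50,98]),rect(S) if len(S)>5 else'')
hsv=cv2.cvtColor(im,cv2.COLOR_BGR2HSV)
m=np.zeros((480,640),bool);s=hsv[150:225,240:300];print(hsv[188,267],hsv[220,320],hsv[270,300])
m[160:218,245:290]=(hsv[160:218,245:290,1]>65);S=W[m];print('plate',m.sum(),S.mean(0),rect(S))
# blade profile along x
for v in range(200,250,6):print(v,W[v,436])
big=cv2.resize(im[150:260,225:365],None,fx=4,fy=4,interpolation=cv2.INTER_CUBIC);b2=cv2.resize(im[190:335,405:475],None,fx=4,fy=4,interpolation=cv2.INTER_CUBIC)
c=np.zeros((600,800,3),np.uint8);c[:440,:500]=big[:,30:530];c[:580,510:790]=b2;cv2.imwrite('pics/crop0.png',c)
E
```

```text
bench 600 [ 0.4592 -0.0566 -0.0007] [-0.004  -0.0007  0.0028] (array([459.3, -56.5]), array([33.2, 50.6]), 89.75)
warm 9689 [ 0.5908 -0.031   0.0381] [0.0318 0.0363 0.049 ] (array([587.7, -30.2]), array([184.3, 162.6]), 84.43)
top 2387 [ 0.5838 -0.0755  0.0354] [0.0324 0.0354 0.0385] (array([584.2, -75.2]), array([ 67.1, 104.1]), 89.22)
handle 818 [ 0.4443 -0.2789  0.0714] [0.0607 0.0725 0.0761] (array([ 444.8, -280.1]), array([111.3,  33.9]), 1.78)
base 1142 [ 0.4479 -0.2711  0.0079] [0.0032 0.0056 0.0421] (array([ 450.5, -279.3]), array([ 82.9, 130. ]), 87.84)
blade 1300 [ 0.5581 -0.2749  0.0228] [0.0156 0.0226 0.0308] (array([ 555.2, -275.1]), array([92.7, 44.4]), 2.89)
rest_cheek 635 [ 0.4433 -0.2795  0.0731] [0.0703 0.0731 0.0762] (array([ 444.6, -280.1]), array([110.9,  33.9]), 1.78)
shelf 11351 [0.5198 0.1721 0.1168] [0.087  0.0905 0.2685] (array([526.2, 181.4]), array([194.9, 153.1]), 1.7)
beak 704 [ 0.6947 -0.238   0.0525] [0.031  0.0541 0.0776] (array([ 683.8, -235.6]), array([66.6, 49.9]), 88.29)
[ 20  70 194] [ 30  14 194] [ 21  44 195]
plate 1409 [0.6204 0.0117 0.0504] (array([519.1, -16.1]), array([295. ,  74.6]), 15.41)
200 [ 0.5997 -0.2755  0.0276]
206 [ 0.5891 -0.275   0.028 ]
212 [ 0.5792 -0.2751  0.0253]
218 [ 0.5685 -0.2745  0.0261]
224 [ 0.5588 -0.2748  0.0224]
230 [ 0.5487 -0.2747  0.0203]
236 [ 0.5384 -0.2745  0.0195]
242 [ 0.5284 -0.2745  0.0168]
248 [ 0.5169 -0.2725  0.0249]
```

View pics/crop0.png

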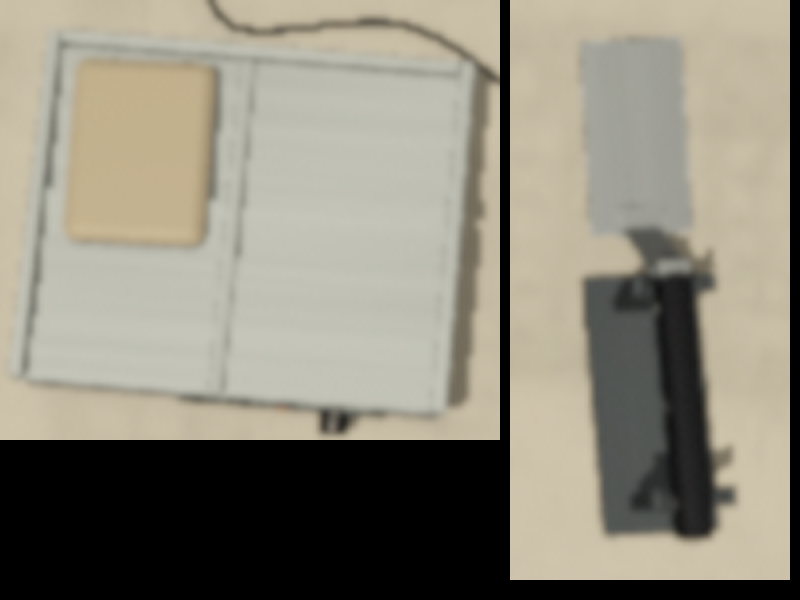

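The crop shows the plate's corners at about (75,60), (217,65), (205,245) and (65,243). The rib runs from (248,62) to (225,392), and the handle axis from (676,275) to (695,530). Next I'll convert these to metric poses.

Run:
```python
from h import *
np.set_printoptions(precision=4,suppress=True)
d=np.load('top0.npy');W=wmap('top',d)
A=lambda x,y,z:ray('top',225+(x+30)/4-.375,150+y/4-.375,z)[:2]
B=lambda x,y,z:ray('top',405+(x-510)/4-.375,190+y/4-.375,z)[:2]
FL,FR,NL,NR=A(49,32,.044),A(475,61,.044),A(11,377,.044),A(444,412,.044)
print('corners',FL,FR,NL,NR,'sizes',np.linalg.norm(FL-FR),np.linalg.norm(NL-NR),np.linalg.norm(FL-NL),np.linalg.norm(FR-NR))
def ang(v):return np.arctan2(v[1],v[0])
print('yaw',ang(FL-NL),ang(FR-NR),ang(FL-FR)-np.pi/2,ang(NL-NR)-np.pi/2,'rib',ang(A(248,62,.04)-A(227,392,.04)))
C=(FL+FR+NL+NR)/4;print('C',C)
P=[A(*p,.046) for p in((75,59),(218,65),(206,247),(65,243))]
print('plate',np.mean(P,0),[np.linalg.norm(P[i]-P[i-1]) for i in range(4)],ang(P[0]-P[3]),ang(P[1]-P[2]))
h0,h1=B(676,270,.074),B(697,536,.074);print('handle',h0,h1,ang(h0-h1),np.linalg.norm(h0-h1),'grip',h0+(h1-h0)*39/108)
b=[B(582,40,.031),B(681,38,.031),B(692,226,.018),B(591,233,.018)];print('blade',b,ang(b[0]-b[3]),ang(b[1]-b[2]))
def fit(m):
    S=W[m];M=np.c_[S[:,:2],np.ones(len(S))];c=np.linalg.lstsq(M,S[:,2],rcond=None)[0];return c
def box(u0,u1,v0,v1):
    m=np.zeros((480,640),bool);m[v0:v1,u0:u1]=1;return m
print('blade plane',fit(box(428,446,203,243)),'bench',fit(box(370,415,190,300)),'top',fit(box(298,338,175,240)),'handle',fit(box(447,452,262,320)))
print('beaker axis', ray('top',414,152,.03),'plate z',np.median(W[170:205,255:280,2]))
```

```text
corners [0.6743 0.0526] [ 0.6591 -0.1299] [0.5246 0.0662] [ 0.508  -0.1144] sizes 0.18310732356847248 0.1813226499433703 0.15029868632348894 0.15185972850346313
yaw -0.0904753057157784 -0.10219963009690962 -0.0834914513237246 -0.09197440474312324 rib -0.06121886788407335
C [ 0.5915 -0.0314]
plate [0.6199 0.0123] [np.float64(0.08040641375050908), np.float64(0.06125383973999187), np.float64(0.07946004246648894), np.float64(0.05948201551606005)] -0.038961591836517415 -0.06114681885160586
handle [ 0.4949 -0.278 ] [ 0.3899 -0.2813] 0.031453260325372046 0.1050184013817619 grip [ 0.457  -0.2792]
blade [array([ 0.5998, -0.252 ]), array([ 0.6002, -0.2943]), array([ 0.5209, -0.2981]), array([ 0.5183, -0.2549])] 0.03486007935751715 0.04745973143146067
blade plane [ 0.1365  0.013  -0.0504] bench [-0.1273  0.6632  0.2031] top [-0.7439 -0.2019  0.4624] handle [0.2053 4.4982 1.2434]
beaker axis [ 0.6852 -0.2406  0.03  ] plate z 0.0473720676956666
```

Run:
```python
from h import *
np.set_printoptions(precision=4,suppress=True)
W=wmap('top',np.load('top0.npy'))
def fit(u0,u1,v0,v1,z0,z1):
    S=W[v0:v1,u0:u1].reshape(-1,3);S=S[(S[:,2]>z0)&(S[:,2]<z1)];m=S.mean(0);S=S-m
    for _ in range(3):
        c=np.linalg.lstsq(S[:,:2],S[:,2],rcond=None)[0];r=S[:,2]-S[:,:2]@c;S=S[abs(r)<2.5*r.std()]
    return m,c,r.std(),len(S)
for a in((428,446,203,243,.01,.04),(370,415,200,270,-.02,.02),(298,338,175,240,.02,.05),(447,452,262,320,.06,.09),(100,208,180,300,.05,.15)):print(*fit(*a))
m=(W[:,:,2]>.068)&(W[:,:,2]<.082);m[:250]=0;m[335:]=0;m[:,:440]=0;m[:,460:]=0
im=cv2.imread('pics/top0.png');m&=im.max(2)<60;S=W[m];print('handle',len(S),rect(S))
o=manip.get_obs();print(R.from_quat(o['ee_rot']).as_matrix())
```

```text
[ 0.5614 -0.2757  0.0227] [0.1375 0.0131] 0.0015798949306631354 709
[ 0.5456 -0.2017 -0.0008] [-0.0008  0.0012] 0.0015448111434075507 3088
[ 0.5883 -0.0721  0.0354] [-0.0009 -0.0012] 0.0014575662134149899 2551
[ 0.441  -0.2802  0.0732] [0.0041 0.1622] 0.0015434311357159318 276
[0.5106 0.1769 0.0922] [0.0088 0.0097] 0.0022736196584499423 8898
handle 564 (array([ 441.3, -275.9]), array([101.2,  23.6]), 1.61)
[[ 0.9627  0.2704 -0.0004]
 [ 0.2704 -0.9627  0.0013]
 [-0.0001 -0.0013 -1.    ]]
```

```bash
python3 -m crank '[[[8.5,2.67,3.21,0,0,0,-1.37],[8.5,2.67,3.21,0,0,0,-1.37],[8.5,2.67,3.21,0,0,0,-1.37],[8.5,2.67,3.21,0,0,0,-1.37],[8.5,2.67,3.21,0,0,0,-1.37],[8.5,2.67,3.21,0,0,0,-1.37],[8.5,2.67,3.21,0,0,0,-1.37],[8.5,2.67,3.21,0,0,0,-1.37],[8.5,2.67,3.21,0,0,0,-1.37],[8.5,2.67,3.21,0,0,0,-1.37],[8.5,0,0,-3,0,0,0],[8.5,0,0,-3,0,0,0],[8.5,0,0,0,0,0,0]]]'
cat >> h.py <<'E'
def st():
    o=manip.get_obs();r=R.from_quat(o['ee_rot']).as_matrix()
    np.set_printoptions(precision=4,suppress=True)
    print('t',round(o['clock'],2),'p',o['position'],'h',o['position']-manip.hold_point_z*r[:,2],'q',o['joint_pos'],'F',o['ft_force'],'M',o['torque'],'w',round(o['grip_width'],3),round(o['grasp_force'],1));print(r);return o,r
E
python3 -c "
from h import *
st()"
```

```text
clock: 1.72
position: [0.4346, -0.2799, 0.1469]
ee_rot: [1.0, 0.017, -0.002, -0.001]
ft_force: [0.1, -0.2, 0.7]
grip_width: 0.99
grasp_force: 0.0
t 1.73 p [ 0.4346 -0.2799  0.1469] h [ 0.4346 -0.2799  0.1656] q [ 0.8067  0.1662 -0.3529  1.8066  0.0612  1.184  -1.101 ] F [ 0.0607 -0.2112  0.7022] M [-0.0259  0.0638  0.0346] w 0.99 0.0
[[ 0.9994  0.0349 -0.0038]
 [ 0.0349 -0.9994  0.0025]
 [-0.0037 -0.0026 -1.    ]]
```

```bash
python3 -m crank '[[[8.5,0.1,0,-3,0,0,0],[8.5,0,0,-3,0,0,0],[8.5,0,0,-2.6,0,0,0],[8.5,0,0,-1.5,0,0,0],[8.5,0,0,0,0,0,0]]]'; python3 -c "
from h import *
st()
p,d=eyes.camera('scene');cv2.imwrite('pics/g1.png',cv2.resize(p[150:330,300:500,::-1],None,fx=3,fy=3))"
```

```text
clock: 2.35
position: [0.4369, -0.2808, 0.048]
ee_rot: [1.0, 0.017, -0.0, -0.0]
ft_force: [0.7, 0.5, 0.2]
grip_width: 0.996
grasp_force: 0.0
t 2.35 p [ 0.4369 -0.2808  0.048 ] h [ 0.4369 -0.2808  0.0667] q [ 0.7902  0.281  -0.3459  1.9008  0.1134  0.9794 -1.1428] F [0.6852 0.4673 0.179 ] M [-0.0075 -0.0628 -0.0048] w 0.996 0.0
[[ 0.9994  0.0345 -0.0006]
 [ 0.0345 -0.9994  0.0004]
 [-0.0006 -0.0004 -1.    ]]
```

View pics/g1.png

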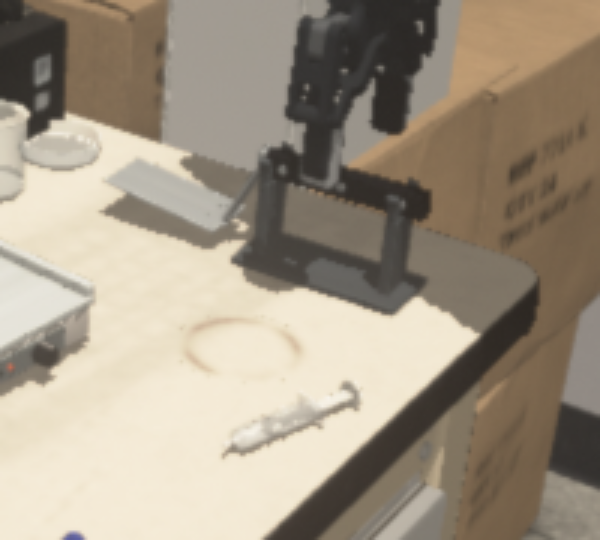

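The open fingers straddle the handle between the cheeks, with the near finger at (320,155). Closing now.

```bash
python3 -m crank '[[[8.5,0,0.05,-0.2,0,0,0],[0,0,0,0,0,0,0],[0,0,0,0,0,0,0],[0,0,0,0,0,0,0],[0,0,0,0,0,0,0],[0,0,0,0,0,0,0],[0,0,0,0,0,0,0],[0,0,0,0,0,0,0]]]' 80; python3 -c "
from h import *
st()"
```

```text
clock: 3.4
position: [0.4371, -0.2803, 0.0463]
ee_rot: [1.0, 0.017, 0.0, 0.0]
ft_force: [-2.4, 1.8, 6.2]
grip_width: 0.129
grasp_force: 78.4
t 3.4 p [ 0.4371 -0.2803  0.0463] h [ 0.4371 -0.2803  0.065 ] q [ 0.7893  0.2825 -0.346   1.9031  0.1147  0.9747 -1.1447] F [-2.4132  1.8259  6.2061] M [ 0.1899  0.3661 -0.0094] w 0.129 78.4
[[ 0.9994  0.0347  0.0002]
 [ 0.0347 -0.9994 -0.0003]
 [ 0.0002  0.0003 -1.    ]]
```

```bash
cat >> h.py <<'E'
# spatula in tool, warmer
WC=np.array([.5915,-.0314,0]);WY=-.09;BEND=.137
RW=R.from_euler('z',WY).as_matrix()
rt0=np.array([[.9994,.0347,0],[.0347,-.9994,0],[0,0,-1]]);pt0=np.array([.4371,-.2803,.0463])
Rs0=R.from_euler('z',.036).as_matrix();ps0=np.array([.456,-.2793,.065])
Rts=rt0.T@Rs0;pts=rt0.T@(ps0-pt0)          # spatula in tool
Rsb=R.from_euler('y',-BEND).as_matrix();psb=np.array([.063,0,-.049])  # blade(heel underside) in spatula
def blade():
    o,r=st();Rs=r@Rts;ps=o['position']+r@pts;Rb=Rs@Rsb;pb=ps+Rs@psb
    pw=RW.T@(pb-WC);Rw=RW.T@Rb
    for n,l in(('heel',[0,0,0]),('noseL',[.082,.022,0]),('noseR',[.082,-.022,0]),('heelR',[0,-.022,0]),('grip',None)):
        print(n,np.round((pw+Rw@np.array(l) if l else RW.T@(ps-WC))*1000,1))
    print('yaw,pitch,roll deg',R.from_matrix(Rw).as_euler('ZYX',degrees=True));return o,r
def plan(heel,yaw=0,pitch=0,roll=0,rest=False):
    """heel pos in warmer mm, blade angles deg (ZYX, warmer frame)"""
    o,r=blade();
    if rest: Rs=Rs0;ps=ps0+np.array(heel)/1000
    else:
        Rb=RW@R.from_euler('ZYX',[yaw,pitch,roll],degrees=True).as_matrix();pb=WC+RW@np.array(heel)/1000
        Rs=Rb@Rsb.T;ps=pb-Rs@psb
    rt=Rs@Rts.T;pt=ps-rt@pts
    print('=> move cm',(pt-o['position'])*100,'rotvec deg',R.from_matrix(rt@r.T).as_rotvec(degrees=True))
E
python3 -m crank '[[[0,0,0,1,0,0,0],[0,0,0,2,0,0,0],[0,0,0,3,0,0,0],[0,0,0,4,0,0,0],[0,0,0,4,0,0,0],[0,0,0,0,0,0,0],[0,0,0,0,0,0,0]]]'; python3 -c "
from h import *
plan([-112,46,70])
p,d=eyes.camera('scene');cv2.imwrite('pics/g2.png',cv2.resize(p[100:330,280:500,::-1],None,fx=2.5,fy=2.5))"
```

```text
clock: 4.28
position: [0.4365, -0.28, 0.1852]
ee_rot: [1.0, 0.017, -0.0, -0.0]
ft_force: [0.6, 0.2, -1.9]
grip_width: 0.123
grasp_force: 78.5
t 4.28 p [ 0.4365 -0.28    0.1852] h [ 0.4366 -0.28    0.2039] q [ 0.8101  0.1359 -0.3551  1.7565  0.0496  1.2589 -1.0934] F [ 0.5887  0.2048 -1.8998] M [0.0368 0.0594 0.0434] w 0.123 78.5
[[ 0.9994  0.0347 -0.0009]
 [ 0.0347 -0.9994  0.0004]
 [-0.0008 -0.0004 -1.    ]]
heel [ -50.8 -250.9  154.9]
noseL [  27.1 -218.9  166. ]
noseR [  32.6 -262.5  166. ]
heelR [ -48.  -272.7  154.9]
grip [-113.2 -258.8  203.9]
yaw,pitch,roll deg [ 7.2145 -7.8015  0.0226]
=> move cm [-2.9195 31.1096 -7.4045] rotvec deg [ 0.1885  7.8044 -7.2049]
```

View pics/g2.png

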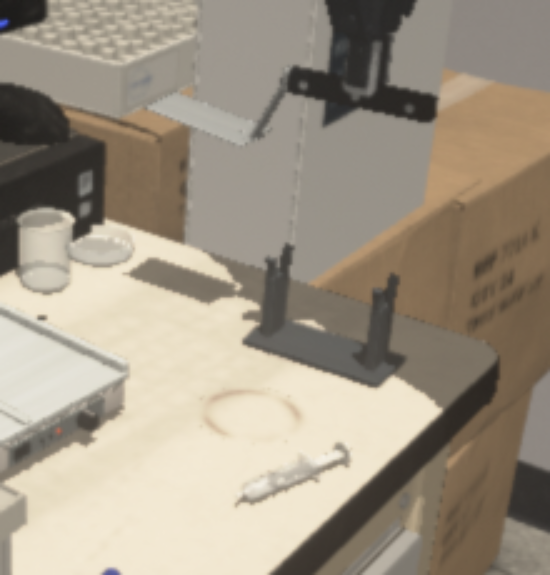

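The spatula hangs level from the gripper, with the handle at (360,95), and is clear of the rest. I'll carry it over to the left bay, then test how far it can roll in the air.

```bash
python3 -m crank '[[[0,-0.3,3.9,0,0,0.98,-0.9],[0,-0.3,3.9,0,0,0.98,-0.9],[0,-0.3,3.9,0,0,0.98,-0.9],[0,-0.3,3.9,0,0,0.98,-0.9],[0,-0.3,3.9,0,0,0.98,-0.9],[0,-0.3,3.9,0,0,0.98,-0.9],[0,-0.3,3.9,0,0,0.98,-0.9],[0,-0.3,3.9,0,0,0.98,-0.9],[0,0,0,0,0,0,0]]]'; python3 -c "
from h import *
plan([-112,46,70])"
python3 -m crank '[[[0,1,0,0,10,0,0],[0,1,0,0,10,0,0],[0,1,0,0,10,0,0],[0,1,0,0,10,0,0],[0,1,0,0,10,0,0],[0,1,0,0,10,0,0],[0,1,0,0,10,0,0],[0,1,0,0,5,0,0],[0,0,0,0,0,0,0]]]'; python3 -c "
from h import *
blade()"
```

```text
clock: 5.45
position: [0.4121, 0.0345, 0.185]
ee_rot: [0.997, -0.043, -0.069, -0.001]
ft_force: [0.2, -0.2, -2.2]
grip_width: 0.128
grasp_force: 78.6
t 5.45 p [0.4121 0.0345 0.185 ] h [0.4147 0.0344 0.2035] q [ 0.4858  0.0313 -0.6543  1.8768 -0.0133  1.3751 -1.8232] F [ 0.2298 -0.1813 -2.2107] M [-0.1188 -0.1972 -0.0107] w 0.128 78.6
[[ 0.9867 -0.086  -0.1381]
 [-0.0856 -0.9963  0.0089]
 [-0.1384  0.003  -0.9904]]
heel [-107.6   50.1  143.6]
noseL [-25.7  72.6 143.4]
noseR [-25.5  28.6 143.6]
heelR [-107.5   28.1  143.7]
grip [-163.2   50.   200.9]
yaw,pitch,roll deg [ 0.296   0.1034 -0.1633]
=> move cm [-0.4784 -0.3453 -7.378 ] rotvec deg [ 0.1536 -0.1173 -0.2962]
clock: 6.58
position: [0.4925, 0.0308, 0.1834]
ee_rot: [0.789, 0.003, -0.083, -0.608]
ft_force: [-0.4, 0.6, -1.3]
grip_width: 0.126
grasp_force: 78.8
t 6.58 p [0.4925 0.0308 0.1834] h [0.495  0.0129 0.188 ] q [ 0.8458  0.7233 -0.5043  1.654  -0.754   1.6397 -0.9553] F [-0.4249  0.6025 -1.2705] M [-1.343  -0.1067 -0.034 ] w 0.126 78.8
[[ 0.9862 -0.0955 -0.135 ]
 [ 0.1063 -0.2595  0.9599]
 [-0.1267 -0.961  -0.2458]]
heel [-31.2  97.7 166. ]
noseL [ 51.9 108.8 179.7]
noseR [ 48.8  97.1 137.4]
heelR [-32.7  91.8 144.8]
grip [-81.6  39.2 185.9]
yaw,pitch,roll deg [ 3.6896  5.2025 74.8318]
```

A roll of 75° is within reach. I'll roll back and come down to just above the top.

```bash
python3 -m crank '[[[0,-1,0,0,-10,0,0],[0,-1,0,0,-10,0,0],[0,-1,0,0,-10,0,0],[0,-1,0,0,-10,0,0],[0,-1,0,0,-10,0,0],[0,-1,0,0,-10,0,0],[0,-1,0,0,-10,0,0],[0,-1,0,-2,-5,0,0],[0,-0.2,-0.3,-4,0,0,0],[0,0,0,-2,0,0,0],[0,0,0,0,0,0,0],[0,0,0,0,0,0,0]]]'; python3 -c "
from h import *
plan([-108,46,46])"
```

```text
clock: 8.07
position: [0.4116, 0.0287, 0.1072]
ee_rot: [0.997, -0.045, -0.067, -0.001]
ft_force: [-0.9, -0.2, -2.0]
grip_width: 0.125
grasp_force: 78.7
t 8.07 p [0.4116 0.0287 0.1072] h [0.4141 0.0286 0.1257] q [ 0.4258  0.1073 -0.6037  1.9798  0.0315  1.2044 -1.8542] F [-0.8576 -0.209  -2.0123] M [ 0.0254 -0.2285 -0.0461] w 0.125 78.7
[[ 0.9869 -0.0906 -0.1338]
 [-0.0904 -0.9959  0.0077]
 [-0.134   0.0045 -0.991 ]]
heel [-107.5   43.9   66.2]
noseL [-25.5  65.9  66.3]
noseR [-25.5  21.9  66.5]
heelR [-107.5   21.9   66.3]
grip [-163.4   44.1  123.2]
yaw,pitch,roll deg [ 0.0342 -0.1496 -0.2495]
=> move cm [-0.022   0.2001 -1.9975] rotvec deg [ 0.2619  0.1266 -0.0339]
```

```bash
python3 -m crank '[[[0,-0.4,0.2,-1,0,0.6,0],[0,-0.1,0,-1,0,0.3,0],[0,0,0,0,0,0,0],[0,0,0,0,0,0,0]]]'; python3 -c "
from h import *
blade()
p,d=eyes.camera('top');cv2.imwrite('pics/t1.png',cv2.resize(p[140:290,215:375,::-1],None,fx=4,fy=4,interpolation=2));np.save('t1.npy',d)
p,d=eyes.camera('scene');cv2.imwrite('pics/s1.png',cv2.resize(p[180:330,170:370,::-1],None,fx=4,fy=4,interpolation=2));np.save('s1.npy',d)
"
```

```text
clock: 8.57
position: [0.4061, 0.0308, 0.0859]
ee_rot: [0.996, -0.045, -0.076, -0.001]
ft_force: [1.3, -0.6, -1.1]
grip_width: 0.126
grasp_force: 78.7
t 8.57 p [0.4061 0.0308 0.0859] h [0.4089 0.0306 0.1044] q [ 0.4168  0.1412 -0.6051  1.9994  0.0467  1.1745 -1.8728] F [ 1.3247 -0.5593 -1.1272] M [-0.0817 -0.1403 -0.0057] w 0.126 78.7
[[ 0.9842 -0.0907 -0.1518]
 [-0.0904 -0.9959  0.0086]
 [-0.1519  0.0052 -0.9884]]
heel [-113.9   45.4   43.5]
noseL [-31.9  67.4  42.2]
noseR [-31.9  23.4  42.4]
heelR [-113.9   23.4   43.7]
grip [-168.7   45.7  101.5]
yaw,pitch,roll deg [ 0.0215  0.8886 -0.2886]
```

View pics/t1.png

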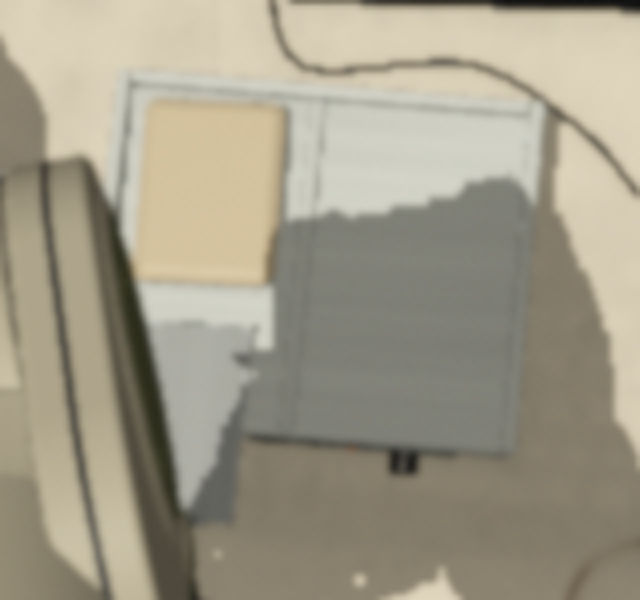

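View pics/s1.png

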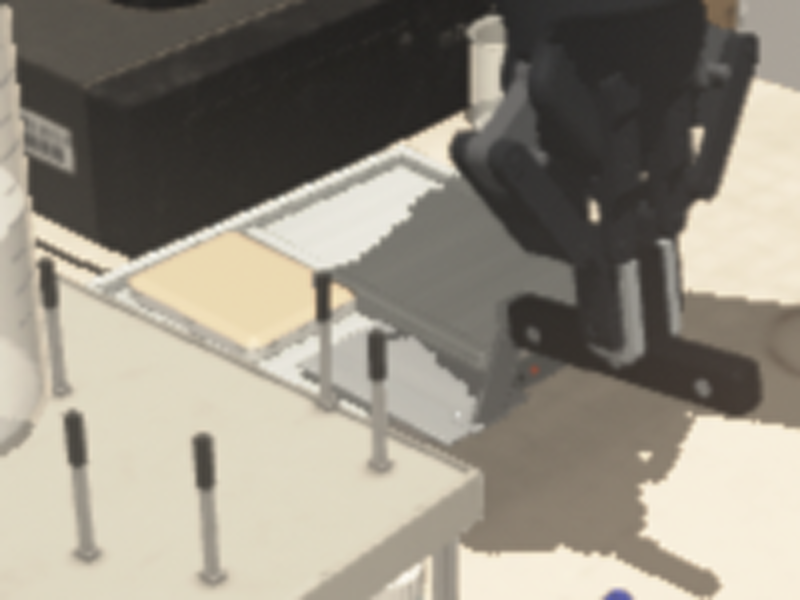

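The blade nose is at about (150–255,322) in the top crop, centred on the plate's near edge (135–268,283) and about 10 mm short of it. Now I'll feel down for the top.

```bash
f(){ python3 -c "
from workcell import manip;o=manip.get_obs();print(round(o['clock'],2),(o['position']*1000).round(2),o['ft_force'].round(2),o['torque'].round(3))"; }
python3 -m crank '[[[0,0,0,-0.3,0,0,0],[0,0,0,0,0,0,0],[0,0,0,0,0,0,0]]]'>/dev/null; f
python3 -m crank '[[[0,0,0,-0.1,0,0,0],[0,0,0,0,0,0,0]]]'>/dev/null; f
python3 -m crank '[[[0,0,0,-0.1,0,0,0],[0,0,0,0,0,0,0]]]'>/dev/null; f
python3 -m crank '[[[0,0,0,-0.1,0,0,0],[0,0,0,0,0,0,0]]]'>/dev/null; f
python3 -c "
from h import *
W=wmap('scene',np.load('s1.npy'))
def fit(S,z0,z1):
    S=S.reshape(-1,3);S=S[(S[:,2]>z0)&(S[:,2]<z1)];m=S.mean(0);S=S-m
    for _ in range(3):
        c=np.linalg.lstsq(S[:,:2],S[:,2],rcond=None)[0];r=S[:,2]-S[:,:2]@c;S=S[abs(r)<2.5*r.std()]
    return m,c,r.std(),len(S)
print(fit(W[269:282,258:278],.02,.07),fit(W[246:260,262:285],.02,.06))"
```

```text
9.05 [406.02  30.8   82.94] [ 0.49  0.38 -1.16] [ 0.013 -0.195 -0.057]
9.3 [405.99  30.76  81.88] [-0.24 -0.08 -0.99] [-0.025 -0.162  0.026]
9.55 [405.98  30.78  80.87] [-1.    0.29 -1.55] [ 0.01  -0.211 -0.042]
9.8 [406.02  30.76  79.89] [-0.12  0.1  -1.66] [ 0.031 -0.23  -0.006]
(array([0.52565428, 0.02628823, 0.04427112]), array([-0.02264502, -0.01806555]), np.float64(0.0008268078387220295), 190) (array([ 0.57306894, -0.03910944,  0.03741456]), array([-0.00664973,  0.05039899]), np.float64(0.0013303635294232218), 311)
```

```bash
f(){ python3 -c "
from workcell import manip;o=manip.get_obs();print(round(o['clock'],2),(o['position']*1000).round(2),o['ft_force'].round(2),o['torque'].round(3))"; }
python3 -m crank '[[[0,0,0,-0.06,0,0,0],[0,0,0,0,0,0,0]]]'>/dev/null; f
python3 -m crank '[[[0,0,0,-0.06,0,0,0],[0,0,0,0,0,0,0]]]'>/dev/null; f
python3 -m crank '[[[0,0,0,-0.06,0,0,0],[0,0,0,0,0,0,0]]]'>/dev/null; f
```

```text
10.05 [406.    30.78  79.31] [ 0.6   0.06 -1.78] [ 0.011 -0.247  0.012]
10.3 [406.03  30.77  78.71] [-0.54 -0.48 -1.24] [-0.019 -0.166 -0.001]
10.55 [406.02  30.77  78.13] [-0.67 -0.31  0.16] [ 0.007 -0.131  0.012]
```

```bash
f(){ python3 -c "
from workcell import manip;o=manip.get_obs();print(round(o['clock'],2),(o['position']*1000).round(2),o['ft_force'].round(2),o['torque'].round(3))"; }
f;f
python3 -m crank '[[[0,0,0,-0.04,0,0,0],[0,0,0,0,0,0,0]]]'>/dev/null; f
python3 -m crank '[[[0,0,0,0,0,0,0]]]'>/dev/null; f
python3 -c "
from h import *
blade()"
```

```text
10.55 [406.02  30.77  78.13] [-0.67 -0.31  0.16] [ 0.007 -0.131  0.012]
10.55 [406.02  30.77  78.13] [-0.67 -0.31  0.16] [ 0.007 -0.131  0.012]
10.8 [405.98  30.76  77.73] [-0.82  0.8   0.3 ] [-0.05  -0.038  0.013]
10.93 [405.98  30.78  77.74] [-0.28  0.07 -0.75] [ 0.02  -0.072 -0.053]
t 10.93 p [0.406  0.0308 0.0777] h [0.4088 0.0306 0.0962] q [ 0.4141  0.153  -0.6046  2.0074  0.0542  1.1567 -1.8789] F [-0.2809  0.0687 -0.7466] M [ 0.0197 -0.072  -0.0531] w 0.126 78.8
[[ 0.9843 -0.0907 -0.1516]
 [-0.0904 -0.9959  0.0085]
 [-0.1518  0.0054 -0.9884]]
heel [-114.    45.4   35.4]
noseL [-32.   67.4  34. ]
noseR [-32.   23.4  34.2]
heelR [-114.    23.4   35.5]
grip [-168.8   45.7   93.4]
yaw,pitch,roll deg [ 0.0234  0.8809 -0.2964]
```

```bash
f(){ python3 -c "
from workcell import manip;o=manip.get_obs();print(round(o['clock'],2),(o['position']*1000).round(2),o['ft_force'].round(2),o['torque'].round(3))"; }
python3 -m crank '[[[0,0.5,-0.045,0,0,0,0],[0,0.4,-0.036,0,0,0,0]]]'>/dev/null; f
python3 -m crank '[[[0,0.4,-0.036,0,0,0,0],[0,0.4,-0.036,0,0,0,0]]]'>/dev/null; f
python3 -m crank '[[[0,0.4,-0.036,0,0,0,0],[0,0.4,-0.036,0,0,0,0]]]'>/dev/null; f
python3 -m crank '[[[0,0.4,-0.036,0,0,0,0],[0,0.4,-0.036,0,0,0,0],[0,0,0,0,0,0,0]]]'>/dev/null; f
python3 -c "
from h import *
blade()
p,d=eyes.camera('top');cv2.imwrite('pics/t2.png',cv2.resize(p[140:290,215:375,::-1],None,fx=4,fy=4,interpolation=2));np.save('t2.npy',d)
p,d=eyes.camera('scene');cv2.imwrite('pics/s2.png',cv2.resize(p[180:330,170:370,::-1],None,fx=4,fy=4,interpolation=2));np.save('s2.npy',d)
"
```

```text
11.18 [415.46  29.86  77.77] [-0.06 -0.16 -0.02] [-0.043 -0.121 -0.004]
11.43 [423.3  29.2  77.7] [-1.61  0.42 -0.33] [-0.009  0.136 -0.019]
11.68 [430.92  28.54  77.66] [-2.79  1.56  1.34] [-0.036  0.427  0.024]
12.05 [439.69  27.78  77.77] [ 0.15 -0.11 -0.88] [ 0.01  -0.506 -0.031]
t 12.05 p [0.4397 0.0278 0.0778] h [0.4425 0.0276 0.0963] q [ 0.3978  0.2274 -0.5914  1.9287  0.0964  1.1724 -1.8972] F [ 0.1527 -0.1148 -0.8767] M [ 0.0099 -0.5056 -0.0315] w 0.13 78.8
[[ 0.9844 -0.0909 -0.1506]
 [-0.0906 -0.9958  0.0088]
 [-0.1508  0.005  -0.9886]]
heel [-80.1  45.4  35.5]
noseL [ 1.9 67.5 34.2]
noseR [ 1.9 23.5 34.4]
heelR [-80.1  23.4  35.6]
grip [-135.    45.7   93.4]
yaw,pitch,roll deg [ 0.0112  0.8234 -0.2768]
```

View pics/s2.png

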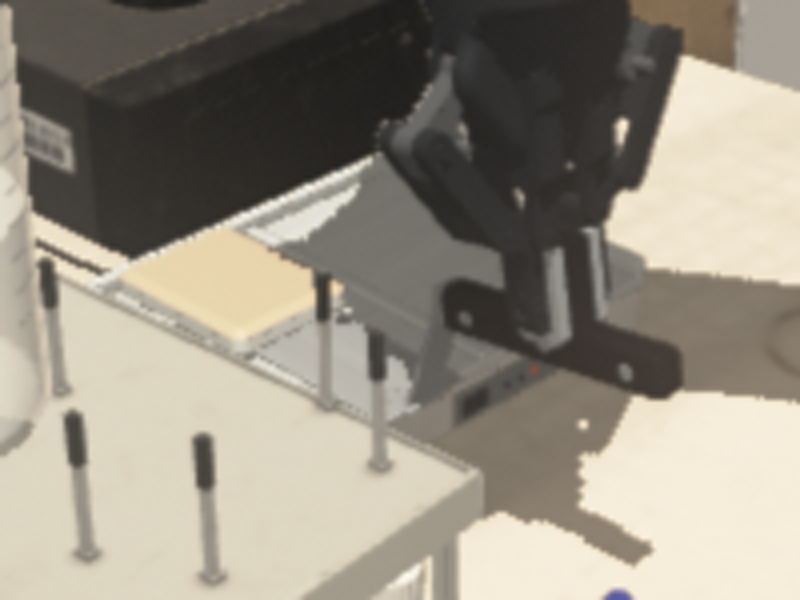

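The plate seems to have slid to the far rim and begun to climb the blade, with its near edge at (240,345). I'll check its tilt from the depth.

```bash
cat >> h.py <<'E'
def plate(n,d,p,roi):
    u0,u1,v0,v1=roi;W=wmap(n,d);hsv=cv2.cvtColor(np.ascontiguousarray(p),cv2.COLOR_RGB2HSV)
    m=np.zeros((480,640),np.uint8);m[v0:v1,u0:u1]=((hsv[v0:v1,u0:u1,1]>60)&(W[v0:v1,u0:u1,2]>.036))
    k,l,s,c=cv2.connectedComponentsWithStats(m);m=l==1+np.argmax(s[1:,4]);m=cv2.erode(m.astype(np.uint8),np.ones((3,3)))>0
    S=(W[m]-WC)@RW;f=rect(S);m0=S.mean(0);S=S-m0
    for _ in range(3):
        c=np.linalg.lstsq(S[:,:2],S[:,2],rcond=None)[0];r=S[:,2]-S[:,:2]@c;S=S[abs(r)<2.5*r.std()]
    print(n,'plate warmer mm',m0*1000,'slope xy',c,r.std(),len(S),f)
E
python3 -c "
from h import *
for n,f,roi in(('top','t2',(235,295,150,230)),('scene','s2',(190,260,230,275))):
    p,d=eyes.camera(n);plate(n,d,p,roi)
st()"
```

```text
top plate warmer mm [22.73488359 40.4139176  85.14039508] slope xy [-2.20301887 -1.13590637] 0.05505075064570513 1236 (array([-68.6,   1.9]), array([299.6,  57.5]), 20.72)
scene plate warmer mm [25.09530232 52.22866532 51.72470494] slope xy [-0.05741999  0.03803707] 0.0007919945906764817 301 (array([-288.9,  281.2]), array([ 64.6, 854.9]), 54.2)
t 12.25 p [0.4393 0.0279 0.0778] h [0.4421 0.0277 0.0963] q [ 0.3978  0.2267 -0.5917  1.9294  0.0962  1.1725 -1.8971] F [ 1.1497 -0.0248 -1.6816] M [ 0.0098 -0.4519  0.0054] w 0.127 78.8
[[ 0.9844 -0.0907 -0.1508]
 [-0.0904 -0.9959  0.0086]
 [-0.151   0.0052 -0.9885]]
```

```bash
f(){ python3 -c "
from workcell import manip;o=manip.get_obs();print(round(o['clock'],2),(o['position']*1000).round(2),o['ft_force'].round(2),o['torque'].round(3))"; }
f
python3 -m crank '[[[0,0,0,0.16,0.05,0.6,0],[0,0,0,0.16,0.05,0.6,0],[0,0,0,0,0,0,0],[0,0,0,0,0,0,0]]]'>/dev/null; f
python3 -m crank '[[[0,0,0,0,0,0,0]]]'>/dev/null; f
python3 -c "
from h import *
blade()
p,d=eyes.camera('scene');plate('scene',d,p,(190,260,230,275))"; f
```

```text
12.25 [439.31  27.86  77.83] [ 1.15 -0.02 -1.68] [ 0.01  -0.452  0.005]
12.75 [439.02  27.81  80.87] [ 1.63 -0.15 -2.63] [ 0.02  -0.521 -0.012]
12.88 [439.05  27.77  80.92] [ 0.85  0.38 -1.51] [ 0.024 -0.541  0.009]
t 12.88 p [0.439  0.0278 0.0809] h [0.4423 0.0276 0.0993] q [ 0.3951  0.2407 -0.5897  1.9097  0.0966  1.2012 -1.897 ] F [ 0.8499  0.376  -1.5122] M [ 0.0238 -0.5408  0.0089] w 0.124 78.8
[[ 0.9809 -0.0906 -0.1721]
 [-0.0902 -0.9959  0.0102]
 [-0.1723  0.0055 -0.985 ]]
heel [-81.7  45.4  37. ]
noseL [ 0.3 67.4 33.9]
noseR [ 0.3 23.4 34.1]
heelR [-81.7  23.4  37.1]
grip [-135.3   45.6   96.1]
yaw,pitch,roll deg [ 0.0191  2.0722 -0.3048]
scene plate warmer mm [24.836  53.3166 51.5165] slope xy [-0.0439  0.0254] 0.000730580356670663 306 (array([-288.7,  281.1]), array([ 68. , 855.1]), 54.43)
12.93 [439.04  27.79  80.93] [ 1.57  0.32 -1.74] [ 0.027 -0.513  0.035]
```

```bash
f(){ python3 -c "
from workcell import manip;o=manip.get_obs();print(round(o['clock'],2),(o['position']*1000).round(2),o['ft_force'].round(2),o['torque'].round(3))"; }
python3 -m crank '[[[0,0.4,-0.036,0,0,0,0],[0,0.5,-0.045,0,0,0,0]]]'>/dev/null; f
python3 -m crank '[[[0,0.5,-0.045,0,0,0,0],[0,0.5,-0.045,0,0,0,0]]]'>/dev/null; f
python3 -m crank '[[[0,0.5,-0.045,0,0,0,0],[0,0.5,-0.045,0,0,0,0]]]'>/dev/null; f
python3 -m crank '[[[0,0.5,-0.045,0,0,0,0],[0,0.5,-0.045,0,0,0,0]]]'>/dev/null; f
python3 -m crank '[[[0,0.5,-0.045,0,0,0,0],[0,0.5,-0.045,0,0,0,0],[0,0.5,-0.045,0,0,0,0],[0,0,0,0,0,0,0]]]'>/dev/null; f
python3 -c "
from h import *
blade()
p,d=eyes.camera('scene');plate('scene',d,p,(190,260,230,275));cv2.imwrite('pics/s3.png',cv2.resize(p[180:330,170:370,::-1],None,fx=4,fy=4,interpolation=2))"
```

```text
13.18 [447.96  26.9   80.9 ] [-1.73 -0.17  0.23] [ 0.025  0.152 -0.071]
13.43 [458.24  26.04  80.86] [-1.99 -0.07  1.3 ] [ 0.031  0.161 -0.029]
13.68 [468.23  25.16  80.86] [-2.22  0.59  0.86] [0.03  0.309 0.012]
13.93 [478.18  24.25  80.9 ] [-4.07 -0.14  0.43] [0.023 0.537 0.001]
14.43 [493.82  22.94  80.93] [ 0.45 -0.39 -0.93] [-0.021 -0.378  0.008]
t 14.43 p [0.4938 0.0229 0.0809] h [0.497  0.0227 0.0994] q [ 0.3627  0.3545 -0.5655  1.7741  0.153   1.2374 -1.9147] F [ 0.4467 -0.3859 -0.9312] M [-0.0206 -0.3779  0.0083] w 0.124 78.8
[[ 0.9811 -0.0908 -0.1711]
 [-0.0903 -0.9959  0.0105]
 [-0.1713  0.0051 -0.9852]]
heel [-26.6  45.5  37. ]
noseL [55.3 67.5 34. ]
noseR [55.3 23.5 34.3]
heelR [-26.6  23.5  37.1]
grip [-80.3  45.7  96.1]
yaw,pitch,roll deg [ 0.0115  2.0163 -0.2814]
scene plate warmer mm [25.4752 54.6592 52.4718] slope xy [-0.0346  0.0152] 0.0007096173684628059 427 (array([-285.4,  280. ]), array([ 67.4, 861.6]), 54.53)
```

View pics/s3.png

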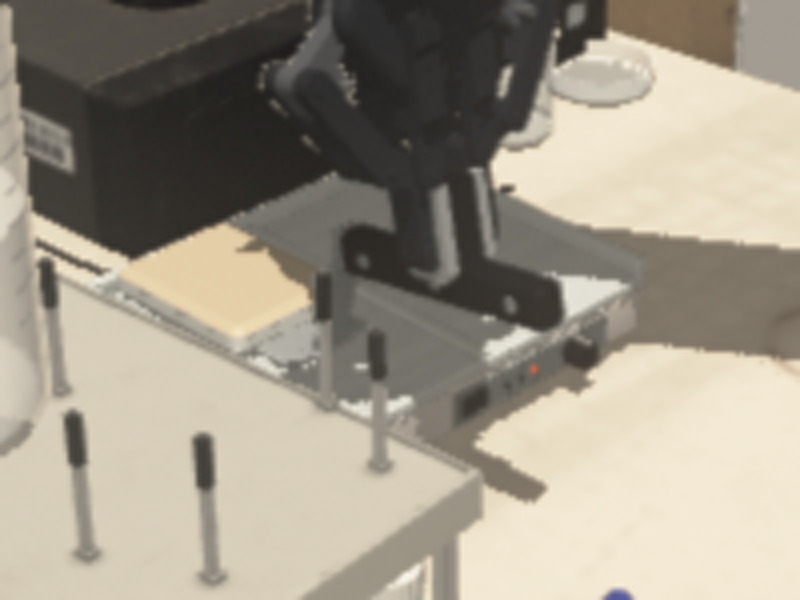

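The blade is well under the plate, whose near edge runs from (238,345) to (315,310). Next I'll work out the roll waypoints: pivot on the plate's right edge at the rib, roll to 60°, slide the blade up, then push over.

```bash
cat >> h.py <<'E'
def tcp(heel,yaw,pitch,roll):
    Rb=RW@R.from_euler('ZYX',[yaw,pitch,roll],degrees=True).as_matrix();pb=WC+RW@np.array(heel)/1000
    Rs=Rb@Rsb.T;rt=Rs@Rts.T;return pb-Rs@psb-rt@pts,rt
def rows(ways,pitch=2.0,yaw=0,x=-26.6):
    """ways: (phi, Py, Pz, s, n) -> per-row increments"""
    o=manip.get_obs();p,r=o['position'],R.from_quat(o['ee_rot']).as_matrix()
    for phi,py,pz,s,n in ways:
        a=np.radians(phi);q,rt=tcp([x,py+(s+22)*np.cos(a),pz+(s+22)*np.sin(a)],yaw,pitch,phi)
        print(phi,n,'x',np.round((q-p)*100/n,2),np.round(R.from_matrix(rt@r.T).as_rotvec(degrees=True)/n,2));p,r=q,rt
E
python3 -c "
from h import *
rows([(10,15.5,37.3,8,2),(20,14,37.5,8,2),(30,12,38,8,2),(40,10,38,8,2),(50,9,38.5,8,2),(60,9,38.5,8,2),(60,9,38.5,40,5)])"
```

```text
10 2 x [-0.03 -0.39  0.24] [ 5.12 -0.46 -0.19]
20 2 x [-0.05 -0.49  0.17] [ 4.98 -0.45 -0.17]
30 2 x [-0.05 -0.53  0.11] [ 4.98 -0.45 -0.17]
40 2 x [-0.06 -0.54  0.01] [ 4.98 -0.45 -0.17]
50 2 x [-0.05 -0.48 -0.05] [ 4.98 -0.45 -0.17]
60 2 x [-0.05 -0.42 -0.15] [ 4.98 -0.45 -0.17]
60 5 x [0.03 0.32 0.55] [-0. -0.  0.]
```

```bash
f(){ python3 -c "
from workcell import manip;o=manip.get_obs();print(round(o['clock'],2),(o['position']*1000).round(2),o['ft_force'].round(2),o['torque'].round(3))"; }
python3 -m crank '[[[0,-0.03,-0.39,0.24,5.12,-0.46,-0.19],[0,-0.03,-0.39,0.24,5.12,-0.46,-0.19],[0,0,0,0,0,0,0]]]' >/dev/null;f
python3 -m crank '[[[0,-0.05,-0.49,0.17,4.98,-0.45,-0.17],[0,-0.05,-0.49,0.17,4.98,-0.45,-0.17],[0,-0.05,-0.53,0.11,4.98,-0.45,-0.17],[0,-0.05,-0.53,0.11,4.98,-0.45,-0.17],[0,0,0,0,0,0,0]]]' >/dev/null;f
python3 -c "
from h import *
blade()
rows([(40,10,38,8,2),(50,9,38.5,8,2),(60,9,38.5,8,2),(60,9,38.5,40,5)])
p,d=eyes.camera('scene');plate('scene',d,p,(190,270,210,275));cv2.imwrite('pics/s4.png',cv2.resize(p[180:330,170:370,::-1],None,fx=4,fy=4,interpolation=2))"
```

```text
14.85 [492.77  12.76  85.53] [ 0.74 -0.62 -2.6 ] [-0.422 -0.305 -0.041]
15.47 [489.98  -6.32  90.3 ] [-0.8   0.22 -3.02] [-0.874 -0.093  0.004]
t 15.47 p [ 0.49   -0.0063  0.0903] h [ 0.4923 -0.0158  0.1063] q [ 0.7538  0.4367 -0.5926  1.7713 -0.2736  1.2474 -1.3394] F [-0.8002  0.2216 -3.0179] M [-0.8742 -0.093   0.0045] w 0.127 78.8
[[ 0.9873 -0.0993 -0.1239]
 [-0.0231 -0.8616  0.5071]
 [-0.1571 -0.4978 -0.8529]]
heel [-27.7  36.6  51.8]
noseL [54.6 55.6 59.6]
noseR [53.7 17.4 37.7]
heelR [-28.2  17.5  40.8]
grip [-81.5   8.2 103.4]
yaw,pitch,roll deg [-0.0678  2.2055 29.8938]
40 2 x [ 0.   -0.48  0.05] [ 5.02 -0.56 -0.15]
50 2 x [-0.05 -0.48 -0.05] [ 4.98 -0.45 -0.17]
60 2 x [-0.05 -0.42 -0.15] [ 4.98 -0.45 -0.17]
60 5 x [0.03 0.32 0.55] [-0. -0.  0.]
scene plate warmer mm [ 9.7868 49.2564 73.6694] slope xy [-0.0872  0.7698] 0.0014243595042965288 73 (array([-295.3,  278.8]), array([ 54.4, 849. ]), 52.74)
```

View pics/s4.png

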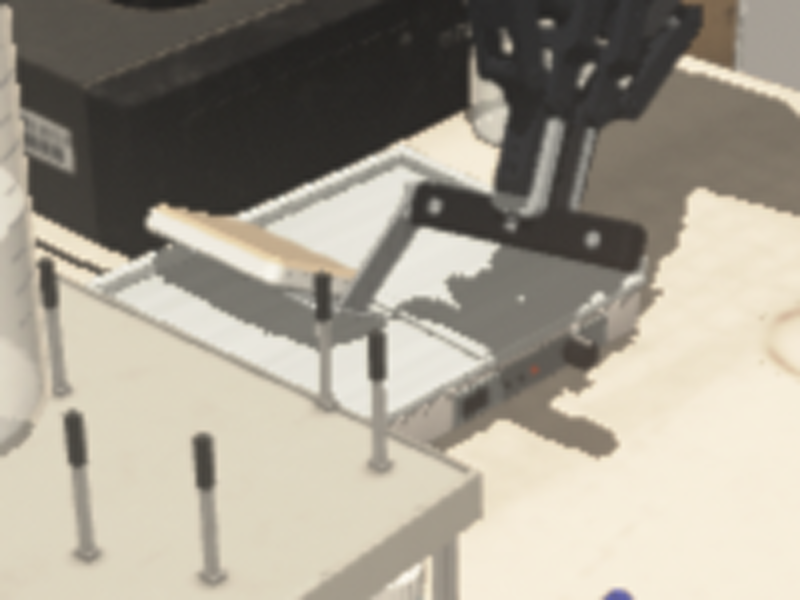

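The plate has tilted up about 30° with the blade, and its right edge is at the rib near (350,275). That was my tenth picture, so from here I'll work by numbers only.

```bash
f(){ python3 -c "
from workcell import manip;o=manip.get_obs();print(round(o['clock'],2),(o['position']*1000).round(2),o['ft_force'].round(2),o['torque'].round(3))"; }
python3 -m crank '[[[0,0,-0.48,0.05,5.02,-0.5,-0.15],[0,0,-0.48,0.05,5.02,-0.5,-0.15],[0,0,0,0,0,0,0]]]' >/dev/null;f
python3 -m crank '[[[0,-0.05,-0.48,-0.05,4.98,-0.45,-0.17],[0,-0.05,-0.48,-0.05,4.98,-0.45,-0.17],[0,0,0,0,0,0,0]]]' >/dev/null;f
python3 -m crank '[[[0,-0.05,-0.42,-0.15,4.98,-0.45,-0.17],[0,-0.05,-0.42,-0.15,4.98,-0.45,-0.17],[0,0,0,0,0,0,0]]]' >/dev/null;f
python3 -c "
from h import *
blade()
rows([(60,9,38.5,8,1),(60,9,38.5,40,5)])
p,d=eyes.camera('scene');W=(wmap('scene',d)-WC)@RW*1000
m=(W[:,:,2]>50)&(W[:,:,2]<110)&(W[:,:,0]>-5)&(W[:,:,0]<75)&(W[:,:,1]>-70)&(W[:,:,1]<80)
S=W[m];print(len(S),S.min(0),S.max(0));
for z in range(50,105,6):
    q=S[(S[:,2]>=z)&(S[:,2]<z+6)]
    if len(q):print(z,len(q),np.percentile(q[:,1],[5,50,95]),np.percentile(q[:,0],[5,95]))"
```

```text
15.9 [490.11 -14.79  91.6 ] [ 0.53 -0.03 -2.2 ] [-1.005  0.022  0.082]
16.27 [489.11 -23.94  90.7 ] [ 0.25  1.44 -2.95] [-1.166  0.07   0.147]
16.65 [488.23 -32.21  87.79] [-0.36  0.14 -2.52] [-1.307  0.059  0.091]
t 16.65 p [ 0.4882 -0.0322  0.0878] h [ 0.4897 -0.0484  0.097 ] q [ 0.9835  0.755  -0.6068  1.6653 -0.4914  1.4326 -0.9826] F [-0.3611  0.1444 -2.5181] M [-1.3075  0.0586  0.091 ] w 0.127 78.9
[[ 0.994  -0.0755 -0.0789]
 [ 0.0312 -0.496   0.8677]
 [-0.1046 -0.865  -0.4907]]
heel [-26.6  26.   64.7]
noseL [56.  37.2 80.8]
noseR [54.7 15.2 42.8]
heelR [-27.3  14.9  45.7]
grip [-81.2 -23.7  95.3]
yaw,pitch,roll deg [ 0.1645  2.0338 59.9616]
60 1 x [-0.02 -0.17 -0.03] [ 0.04 -0.04 -0.17]
60 5 x [0.03 0.32 0.55] [-0. -0.  0.]
509 [-4.8473 20.4105 50.2023] [66.3746 44.7305 96.8771]
50 39 [21.4789 23.6774 25.7733] [-2.1279 63.7251]
56 42 [25.4028 27.5265 29.4772] [-2.3789 54.0865]
62 45 [28.6707 30.7267 33.1285] [-1.2798 60.7389]
68 51 [32.074  34.4519 36.5935] [-2.0895 61.8545]
74 62 [31.4334 37.3389 39.5712] [-1.3393 63.0437]
80 48 [36.3453 39.7302 42.006 ] [-1.5706 54.1198]
86 113 [38.4925 41.2208 43.6246] [-1.6679 61.4742]
92 109 [33.6155 37.3594 41.1235] [-3.3221 57.1057]
```

```bash
f(){ python3 -c "
from workcell import manip;o=manip.get_obs();print(round(o['clock'],2),(o['position']*1000).round(2),o['ft_force'].round(2),o['torque'].round(3))"; }
cat >> h.py <<'E'
def prof():
    p,d=eyes.camera('scene');W=(wmap('scene',d)-WC)@RW*1000
    m=(W[:,:,2]>44)&(W[:,:,2]<140)&(W[:,:,0]>-5)&(W[:,:,0]<75)&(W[:,:,1]>-90)&(W[:,:,1]<80)
    S=W[m]
    for z in range(44,130,6):
        q=S[(S[:,2]>=z)&(S[:,2]<z+6)]
        if len(q)>4:print(z,len(q),np.percentile(q[:,1],[5,50,95]).round(1),np.percentile(q[:,0],[5,95]).round(1))
E
python3 -m crank '[[[0,0.03,0.26,0.5,0,0,0],[0,0.03,0.3,0.55,0,0,0],[0,0.03,0.32,0.55,0,0,0],[0,0,0,0,0,0,0]]]' >/dev/null;f
python3 -m crank '[[[0,0.03,0.3,0.55,0,0,0],[0,0.03,0.3,0.55,0,0,0],[0,0,0,0,0,0,0]]]' >/dev/null;f
python3 -c "
from h import *
blade()
prof()"
```

```text
17.2 [489.54 -23.68 105.07] [-0.28 -0.01 -2.33] [-1.23  -0.057  0.06 ]
17.57 [490.08 -17.8  115.84] [ 0.15 -0.25 -0.95] [-1.205 -0.087  0.025]
t 17.57 p [ 0.4901 -0.0178  0.1158] h [ 0.4915 -0.034   0.125 ] q [ 0.9839  0.705  -0.6296  1.6808 -0.5213  1.4451 -1.0094] F [ 0.1546 -0.2504 -0.9531] M [-1.205  -0.0868  0.025 ] w 0.125 79.0
[[ 0.9944 -0.0732 -0.0769]
 [ 0.0308 -0.4941  0.8689]
 [-0.1016 -0.8663 -0.4891]]
heel [-26.   40.5  93.1]
noseL [ 56.6  51.7 109.4]
noseR [55.4 29.7 71.3]
heelR [-26.6  29.5  74. ]
grip [-80.6  -9.2 123.4]
yaw,pitch,roll deg [ 0.1356  1.8742 60.1016]
44 200 [-88.   14.6  69.3] [ 0.4 73.8]
50 49 [13.3 17.1 20.9] [ 7.7 63.1]
56 25 [18.9 22.6 23.8] [-1.5 64.5]
62 53 [23.6 25.5 27.6] [-1.  60.8]
68 29 [26.9 29.7 32.4] [-0.4 62.4]
74 42 [32.1 33.8 35.6] [-1.1 62.8]
80 46 [35.5 37.3 39.7] [-0.5 63.1]
86 42 [39.2 40.9 42.8] [-0.8 52.2]
92 81 [29.6 43.4 45.6] [-1.3 57.5]
98 42 [45.8 48.2 50.1] [-2.2 51.5]
104 53 [49.5 51.6 53.6] [-2.3 50.7]
110 15 [51.9 52.8 54.2] [-1.  38.8]
```

```bash
f(){ python3 -c "
from workcell import manip;o=manip.get_obs();print(round(o['clock'],2),(o['position']*1000).round(2),o['ft_force'].round(2),o['torque'].round(3))"; }
python3 -m crank '[[[0,-0.036,-0.4,0.15,0,0,0],[0,-0.036,-0.4,0.15,0,0,0],[0,-0.036,-0.4,0.12,0,0,0]]]' >/dev/null;f
python3 -m crank '[[[0,-0.036,-0.4,0.08,0,0,0],[0,-0.036,-0.4,0.04,0,0,0],[0,0,0,0,0,0,0]]]' >/dev/null;f
python3 -c "
from h import *
blade()
prof()"
```

```text
18.0 [488.86 -30.64 119.54] [ 0.21  0.05 -1.39] [-1.244 -0.071 -0.041]
18.38 [488.17 -38.52 120.64] [ 0.35  0.02 -3.  ] [-1.321 -0.044  0.029]
t 18.38 p [ 0.4882 -0.0385  0.1206] h [ 0.4896 -0.0548  0.1298] q [ 0.9996  0.71   -0.6176  1.6525 -0.5087  1.482  -1.0055] F [ 0.3509  0.0166 -2.9983] M [-1.3215 -0.0441  0.0291] w 0.121 79.0
[[ 0.9943 -0.0743 -0.0764]
 [ 0.0298 -0.4941  0.8689]
 [-0.1023 -0.8662 -0.4891]]
heel [-26.   19.6  97.8]
noseL [ 56.6  30.7 114.1]
noseR [55.3  8.7 76. ]
heelR [-26.6   8.6  78.8]
grip [-80.7 -30.  128.1]
yaw,pitch,roll deg [ 0.0771  1.9147 60.0949]
44 183 [-87.9   8.9  68.9] [-0.2 73.2]
50 171 [-0.6  4.7  9.4] [-0.1 62. ]
56 119 [-3.5 -0.1  4.4] [ 3.  63.1]
62 103 [-3.8 -1.7  0.9] [-1.1 63.4]
74 19 [ 6.9 10.4 11.8] [-4.6 50.2]
80 106 [-18.3 -13.3  13.4] [ 1.9 62.7]
86 144 [-19.3 -15.7  17.3] [ 4.6 62.3]
92 149 [-23.8 -18.9  20.4] [ 0.4 61.3]
98 47 [21.5 23.7 25. ] [-1.2 52.2]
104 46 [25.1 26.6 28.4] [-0.5 47.5]
110 53 [28.7 30.4 32.2] [-3. 51.]
116 6 [30.5 31.  31.6] [-1.1 17.1]
```

The plate is past upright, about 30° over. I'll wait for it to settle and measure again.

```bash
python3 -m crank '[[[0,0,0,0,0,0,0],[0,0,0,0,0,0,0],[0,0,0,0,0,0,0]]]'
cat >> h.py <<'E'
def bay(name='scene'):
    p,d=eyes.camera(name);W=(wmap(name,d)-WC)@RW*1000
    m=(W[:,:,0]>-74)&(W[:,:,0]<70)&(W[:,:,1]>-86)&(W[:,:,1]<86)&(W[:,:,2]>30)&(W[:,:,2]<75)
    S=W[m];print(name);xs=np.arange(-70,75,10);ys=np.arange(80,-90,-10)
    print('     ',*['%4d'%x for x in xs])
    for y in ys:
        print('%4d '%y,*['%4d'%(np.median(q[:,2])-0) if len(q:=S[(abs(S[:,0]-x)<5)&(abs(S[:,1]-y)<5)])>2 else '   .' for x in xs])
E
python3 -c "
from h import *
prof();bay()"
```

```text
clock: 18.8
position: [0.4881, -0.038, 0.1207]
ee_rot: [0.863, -0.013, -0.052, -0.503]
ft_force: [0.6, -0.9, -0.8]
grip_width: 0.125
grasp_force: 79.0
44 631 [-84.6 -20.9  38.6] [-1.9 72.5]
50 13 [-30.8 -17.   -2.4] [ 1.6 57.3]
74 19 [ 9.2 11.  11.7] [ 0.3 52.3]
80 43 [11.3 13.3 15.4] [-0.7 51.4]
86 42 [15.  16.8 18.4] [-0.5 51. ]
92 41 [18.6 20.9 22.3] [-1.5 48.7]
98 49 [22.  23.8 25.7] [-1.7 52.6]
104 42 [25.4 27.5 29.5] [-3.6 49.8]
110 57 [28.7 30.7 32.7] [-0.8 53. ]
116 9 [30.9 31.6 32.7] [-0.6 44. ]
scene
       -70  -60  -50  -40  -30  -20  -10    0   10   20   30   40   50   60   70
  80     .    .    .    .    .    .    .    .    .    .   37   37   36   37   40
  70    36   36   38   36   37   36   36   37   36   36   36   36   37   37   37
  60    36   36   37   36   36   36   37   37   36   36   36   36   36   36   37
  50    36   36   36   36   36   36   36   36   37   36   36   36   37   36   37
  40    36   36   36   36   36   36   36   37   36   36   36   37   36   36   38
  30    36   36   36   36   36   36   37   36   36   36   36   36   37   37   38
  20    36   37  
[... 173 characters left out ...]
38   37   42   42   42   42   44   42   43   43   42
 -10    36   36   36   36   37   36   44   47   48   47   47   48   47   48   44
 -20    36   37   36   36   36   36   43   45   47   47   45   48   45   47    .
 -30    36   36   36   36   36   36   45   48   48   48   48    .   46    .    .
 -40    36   37   37   36   36   37   44   46   48   47   43    .    .    .    .
 -50    36   36   36   36   36   36   45   45   48   47   45    .    .    .    .
 -60    36   36   36   37   36   36   37   47   47   48   48    .    .   47    .
 -70    36   36   37   36   37   37   36   35    .    .    .    .    .    .   43
 -80    38   37   38   37   37   37   38   37   36   37   37   36   37    .    .
```

The plate has turned over and lies nearly flat in the right bay, at y ≈ -62…0 and x ≈ -12…67. I'll unroll the blade to a 15° list for pushing with its right edge.

```bash
python3 -c "
from h import *
rows([(15,14,62,0,7),(15,14,50,0,2)],pitch=1,x=-22)"
```

```text
15 7 x [ 0.11  0.57 -0.17] [-6.43  0.45  0.15]
15 2 x [ 0.   0.  -0.6] [-0.  0.  0.]
```

```bash
python3 -m crank '[[[0,0.11,0.57,0.2,-6.43,0.45,0.15],[0,0.11,0.57,0.2,-6.43,0.45,0.15],[0,0.11,0.57,0,-6.43,0.45,0.15],[0,0.11,0.57,-0.17,-6.43,0.45,0.15],[0,0.11,0.57,-0.17,-6.43,0.45,0.15],[0,0.11,0.57,-0.54,-6.43,0.45,0.15],[0,0.11,0.57,-0.8,-6.43,0.45,0.15],[0,0,0,-0.6,0,0,0],[0,0,0,-0.6,0,0,0],[0,0,0,0,0,0,0],[0,0,0,0,0,0,0]]]' >/dev/null; python3 -c "
from h import *
blade();bay()
p,d=eyes.camera('scene');W=(wmap('scene',d)-WC)@RW*1000
# blade plane
m=(W[:,:,0]>-15)&(W[:,:,0]<58)&(W[:,:,1]>16)&(W[:,:,1]<56)&(W[:,:,2]>46)&(W[:,:,2]<80);S=W[m];c=np.linalg.lstsq(np.c_[S[:,0],S[:,1]-14,np.ones(len(S))],S[:,2],rcond=None)[0];print(len(S),'blade top plane z=',c)"
```

```text
t 20.27 p [0.4958 0.001  0.0958] h [ 0.4982 -0.004   0.1136] q [ 0.6012  0.3457 -0.5946  1.7821 -0.0846  1.2107 -1.5915] F [ 0.5679 -0.4791 -2.1269] M [-0.3901 -0.1587 -0.0688] w 0.129 78.9
[[ 0.987  -0.0943 -0.1298]
 [-0.0564 -0.9613  0.2697]
 [-0.1502 -0.2588 -0.9542]]
heel [-22.   34.5  54.7]
noseL [60.2 55.7 58.9]
noseR [59.9 13.2 47.5]
heelR [-22.1  13.3  49. ]
grip [-76.7  19.8 110.9]
yaw,pitch,roll deg [-0.0934  1.0412 15.0149]
scene
       -70  -60  -50  -40  -30  -20  -10    0   10   20   30   40   50   60   70
  80     .    .    .    .    .    .    .    .    .    .   37   37   37   36   41
  70    36   36   37   37   37   37   36   36   36   36   37   37   36   36   37
  60    37   37   36   37   37   37   37   36   37   36   37   37   37   37   38
  50    36   36   36   36   36   37   38   37   37   38   38   38   37   36   38
  40    36   36   36   36   57   38   37   47   37   38   37   37   37   36   36
  30    36   36   36    .   63   37   37   38   45   53   53   52   52   38   37
  20    36   36   36   36   37   37   36   50   52   51   51   51   50   50    .
  10   
[... 151 characters left out ...]
 41
 -10    37   36   36   36   36   36   45   45   45   48   48   48   47   47   42
 -20    37   36   36   36   36   36   44   45   46    .   46   48   44   46    .
 -30    36   36   37   37   36   36   45   48   48   48    .   48   48   48    .
 -40    37   36   36   37   37   37   45   45   48    .    .   48   46   47    .
 -50    37   36   36   36   36   37   41   43    .    .    .    .   44   46    .
 -60    36   37   36   36   36   36   36    .    .    .    .    .    .   47    .
 -70    36   37   36   36   36   35    .    .    .    .    .    .    .    .   43
 -80    37   37    .    .    .    .    .    .    .    .    .   44    .   44   42
318 blade top plane z= [-0.0234  0.2617 50.6908]
```

```bash
f(){ python3 -c "
from workcell import manip;o=manip.get_obs();print(round(o['clock'],2),(o['position']*1000).round(2),o['ft_force'].round(2),o['torque'].round(3))"; }
python3 -m crank '[[[0,0,0,-0.4,-0.04,-0.5,0],[0,0,0,-0.5,-0.04,-0.5,0],[0,0,0,0,0,0,0],[0,0,0,0,0,0,0]]]'>/dev/null;f
python3 -m crank '[[[0,-0.045,-0.5,0,0,0,0],[0,-0.045,-0.5,0,0,0,0],[0,-0.036,-0.4,0,0,0,0],[0,-0.036,-0.4,0,0,0,0],[0,0,0,0,0,0,0]]]'>/dev/null;f
python3 -c "
from h import *
blade();bay()
p,d=eyes.camera('scene');W=(wmap('scene',d)-WC)@RW*1000
m=(W[:,:,0]>-15)&(W[:,:,0]<58)&(W[:,:,1]>0)&(W[:,:,1]<36)&(W[:,:,2]>43)&(W[:,:,2]<60);S=W[m];c=np.linalg.lstsq(np.c_[S[:,0],S[:,1]+4,np.ones(len(S))],S[:,2],rcond=None)[0];print(len(S),'blade top plane z=',c)"
```

```text
20.88 [495.79   1.88  86.96] [ 0.1  -0.74 -1.42] [-0.403 -0.093 -0.016]
21.5 [494.22 -16.47  86.93] [-0.04  0.77 -1.23] [-0.342 -0.119  0.024]
t 21.5 p [ 0.4942 -0.0165  0.0869] h [ 0.4963 -0.0215  0.1048] q [ 0.6276  0.3445 -0.5854  1.8004 -0.0821  1.1839 -1.5511] F [-0.0413  0.7737 -1.2289] M [-0.3424 -0.1189  0.0238] w 0.129 78.9
[[ 0.9897 -0.0885 -0.1129]
 [-0.0555 -0.9619  0.2675]
 [-0.1323 -0.2585 -0.9569]]
heel [-21.2  17.1  47.2]
noseL [60.8 38.3 52.9]
noseR [60.8 -4.2 41.5]
heelR [-21.2  -4.2  41.5]
grip [-76.9   2.3 102.4]
yaw,pitch,roll deg [-0.0215  0.003  14.9919]
scene
       -70  -60  -50  -40  -30  -20  -10    0   10   20   30   40   50   60   70
  80     .    .    .    .    .    .    .    .    .   37    .   37   37   36   38
  70    36   36    .   37   37   36   37   36   37   36   36   36   37   36   39
  60    36   36   37   37   36   36   37   37   36   36   37   36   36   37   38
  50    36   36   37   36   36   36   36   36   36   36   36   36   37   36   39
  40    36   36   36   36   36   37   36   37   37   37   37   37   37   37   37
  30    36   36   36   3
[... 296 characters left out ...]
 44
 -10    36   36   36   36   36   36   44    .   48   47   47   48   48   48   38
 -20    36   37   37   36   36   36   43   45   48   46   45   48   45   46    .
 -30    36   36   36   36   36   36   45   47    .   49   47   48   48   48   45
 -40    36   36   36   36   36   36   44   47   47    .   48   48   47   48    .
 -50    36   36   36   36   36   37   43   44   45    .   45   48   45   46    .
 -60    36   36   36   36   37   36   36    .    .    .    .   48   48   48    .
 -70    36   37   36   36   36   37   35    .    .    .    .    .    .    .   44
 -80    36   36   36    .    .    .    .    .    .    .    .    .   44   38   40
278 blade top plane z= [-0.0027  0.2622 43.2095]
```

```bash
f(){ python3 -c "
from workcell import manip;o=manip.get_obs();print(round(o['clock'],2),(o['position']*1000).round(2),o['ft_force'].round(2),o['torque'].round(3))"; }
f
python3 -m crank '[[[0,-0.036,-0.4,0,0,0,0],[0,-0.036,-0.4,0,0,0,0],[0,-0.036,-0.4,0,0,0,0],[0,-0.036,-0.4,0,0,0,0]]]'>/dev/null;f
python3 -m crank '[[[0,-0.018,-0.2,0,0,0,0],[0,0,0,0,0,0,0]]]'>/dev/null;f
python3 -m crank '[[[0,-0.009,-0.1,0,0,0,0],[0,-0.009,-0.1,0,0,0,0],[0,0,0,0,0,0,0]]]'>/dev/null;f
python3 -m crank '[[[0,-0.004,-0.05,0,0,0,0],[0,-0.004,-0.05,0,0,0,0],[0,0,0,0,0,0,0]]]'>/dev/null;f
python3 -c "
from h import *
blade();bay()"
```

```text
21.6 [494.19 -16.14  86.93] [-0.26 -0.05 -1.77] [-0.37  -0.115 -0.054]
22.1 [492.73 -32.47  86.94] [-0.33 -0.06 -2.05] [-0.198 -0.145  0.037]
22.35 [492.58 -34.39  86.91] [-0.29  0.43 -1.18] [-0.298 -0.149  0.05 ]
22.73 [492.38 -36.22  86.92] [ 0.12  0.91 -0.94] [-0.237 -0.134  0.078]
23.1 [492.32 -37.19  86.93] [ 0.34  0.6  -1.02] [-0.234 -0.187  0.036]
t 23.1 p [ 0.4923 -0.0372  0.0869] h [ 0.4944 -0.0422  0.1048] q [ 0.6533  0.3481 -0.5728  1.7935 -0.0778  1.1952 -1.5152] F [ 0.3441  0.602  -1.025 ] M [-0.2344 -0.187   0.0359] w 0.125 78.9
[[ 0.9897 -0.088  -0.1131]
 [-0.055  -0.962   0.2674]
 [-0.1323 -0.2584 -0.9569]]
heel [-21.2  -3.7  47.2]
noseL [60.7 17.6 52.9]
noseR [ 60.8 -24.9  41.5]
heelR [-21.2 -25.   41.5]
grip [-77.  -18.5 102.4]
yaw,pitch,roll deg [ 0.0081  0.0023 14.9882]
scene
       -70  -60  -50  -40  -30  -20  -10    0   10   20   30   40   50   60   70
  80     .    .    .    .    .    .    .    .    .    .   38   37   37   37   41
  70    37   36   37   37   37   36   36   36   36   36   36   36   37   37   37
  60    36   37   36   36   36   36   37   37   36
[... 464 characters left out ...]
58   49   49   49   50   49   49   49   49   48    .
 -10    36   36   36   36   59   37   36   47   47   47   46   46   46   46   44
 -20    36   36   36   36   36   37   35   44   44   44   44   45   44   45   42
 -30    36   36   36   36   36   36   44   48   48   48   48   48   47   47   42
 -40    36   36   36   36   36   36   43   45   48   46   45   48   44   46   46
 -50    36   36   37   37   37   36   46   47    .   48   48   48   48   47   45
 -60    36   36   36   36   36   36   45   48   47    .   48   48   48   47    .
 -70    36   36   36   36   36   36   42   45   45    .   46   48   44   46    .
 -80    36   37   37   37   36   36   38    .    .    .    .   48   46   48    .
```

```bash
f(){ python3 -c "
from workcell import manip;o=manip.get_obs();print(round(o['clock'],2),(o['position']*1000).round(2),o['ft_force'].round(2),o['torque'].round(3))"; }
python3 -m crank '[[[0,-0.005,-0.05,0,0,0,0],[0,0,0,0,0,0,0]]]'>/dev/null;f
python3 -m crank '[[[0,-0.005,-0.05,0,0,0,0],[0,0,0,0,0,0,0]]]'>/dev/null;f
python3 -m crank '[[[0,-0.005,-0.05,0,0,0,0],[0,0,0,0,0,0,0]]]'>/dev/null;f
python3 -m crank '[[[0,-0.005,-0.05,0,0,0,0],[0,0,0,0,0,0,0]]]'>/dev/null;f
```

```text
23.4 [492.25 -37.7   86.93] [ 0.16  0.95 -1.65] [-0.255 -0.134  0.066]
23.65 [492.2  -38.15  86.94] [-0.62  0.3  -1.89] [-0.158 -0.124  0.02 ]
23.9 [492.17 -38.56  86.96] [-1.15  1.8  -0.83] [ 0.    -0.181  0.072]
24.15 [492.12 -39.02  86.97] [ 0.24  2.64 -0.91] [ 0.177 -0.135  0.164]
```

```bash
f(){ python3 -c "
from workcell import manip;o=manip.get_obs();print(round(o['clock'],2),(o['position']*1000).round(2),o['ft_force'].round(2),o['torque'].round(3))"; }
python3 -m crank '[[[0,-0.005,-0.05,0,0,0,0],[0,0,0,0,0,0,0]]]'>/dev/null;f
python3 -m crank '[[[0,0.036,0.4,0,0,0,0],[0,0.036,0.4,0.8,0,0,0],[0,0,0,1,0,0,0],[0,0,0,0,0,0,0]]]'>/dev/null;f
python3 -c "
from h import *
bay()
plan([-104,-56,62],0,0,0)"
```

```text
24.4 [492.09 -39.55  86.98] [ 0.23  2.27 -1.21] [ 0.297 -0.144  0.13 ]
24.9 [493.55 -31.94 106.06] [-0.73  0.14 -1.31] [-0.43  -0.12   0.003]
scene
       -70  -60  -50  -40  -30  -20  -10    0   10   20   30   40   50   60   70
  80     .    .    .    .    .    .    .    .    .   37   36   37   37   36   38
  70    37   37    .   36   36   36   37   36   37   36   36   37   36   37   38
  60    37   37   37   36   36   36   36   36   36   36   36   36   36   36   39
  50    37   36   36   37   37   37   37   36   36   36   36   37   36   36   38
  40    36   36   36   36   36   36   36   36   37   36   36   36   36   36   38
  30    36   36   36   36   36   36   37   37   37   36   36   36   37   36   40
  20    37   36   36   37   36   37   37   71   71   38   37   37   37   37   40
  10    38   38   38   38   39   41   40   40   41   69   39   40   40   39   39
   0    36   37   37   37   36   68   40   53   66   40   52   52   66   41   40
 -10    36   37   37   37   36   37   36   37   37   38   37   37   37   37   38
 -20    36   36   36   36   36   37   37   37   37   37   37 
[... 327 characters left out ...]
9   48   48    .
 -70    37   36   36   37   36   37   43   44   47   47   44    .   45   46    .
 -80    37   37   37   36   37   37   42   47   47   48   47    .   48   48    .
t 24.95 p [ 0.4932 -0.032   0.1055] h [ 0.4953 -0.037   0.1234] q [ 0.6515  0.3243 -0.5797  1.7791 -0.0892  1.2275 -1.5243] F [ 0.1668  0.0839 -2.198 ] M [-0.4297 -0.1543  0.0175] w 0.128 78.9
[[ 0.9898 -0.088  -0.1119]
 [-0.0554 -0.9622  0.2668]
 [-0.1311 -0.2579 -0.9572]]
heel [-20.8   1.5  65.9]
noseL [61.2 22.7 71.6]
noseR [ 61.2 -19.8  60.3]
heelR [-20.8 -19.8  60.2]
grip [-76.6 -13.3 121. ]
yaw,pitch,roll deg [-0.0124 -0.0666 14.9557]
=> move cm [-8.7026 -3.921  -0.2291] rotvec deg [-14.8891   1.4118   0.0037]
```

```bash
python3 -m crank '[[[0,-1.24,-0.56,0,-2.13,0.2,0],[0,-1.24,-0.56,0,-2.13,0.2,0],[0,-1.24,-0.56,0,-2.13,0.2,0],[0,-1.24,-0.56,0,-2.13,0.2,0],[0,-1.24,-0.56,0,-2.13,0.2,0],[0,-1.24,-0.56,0,-2.13,0.2,0],[0,-1.24,-0.56,0,-2.13,0.2,0],[0,0,0,-0.9,0,0,0],[0,0,0,0,0,0,0],[0,0,0,0,0,0,0]]]'>/dev/null; python3 -c "
from h import *
plan([-104,-56,41.3],0,0.3,0)
p,d=eyes.camera('scene');W=(wmap('scene',d)-WC)@RW*1000
m=(W[:,:,0]>-70)&(W[:,:,0]<-26)&(W[:,:,1]>-76)&(W[:,:,1]<-36)&(W[:,:,2]>43)&(W[:,:,2]<65);S=W[m];c=np.linalg.lstsq(np.c_[S[:,0]+22,S[:,1]+56,np.ones(len(S))],S[:,2],rcond=None)[0];print(len(S),'blade top plane z=',c)
bay()"
```

```text
t 26.2 p [ 0.4062 -0.0708  0.0958] h [ 0.4087 -0.0711  0.1143] q [ 0.6202  0.1239 -0.58    1.9896  0.0644  1.1874 -1.6516] F [-0.4867  0.439  -1.3499] M [-0.0538 -0.1675  0.0112] w 0.123 78.9
[[ 0.9863 -0.0914 -0.1373]
 [-0.0904 -0.9958  0.0134]
 [-0.1379 -0.0008 -0.9904]]
heel [-104.1  -55.6   54.4]
noseL [-22.1 -33.6  54.4]
noseR [-22.1 -77.6  54.3]
heelR [-104.1  -77.6   54.4]
grip [-159.7  -55.6  111.7]
yaw,pitch,roll deg [-0.0159  0.0774  0.0559]
=> move cm [ 0.0188 -0.0408 -1.2844] rotvec deg [-0.0356  0.2267  0.0161]
301 blade top plane z= [-0.0099 -0.0053 55.7539]
scene
       -70  -60  -50  -40  -30  -20  -10    0   10   20   30   40   50   60   70
  80     .    .    .    .    .    .    .    .   37    .   37   36   37   36   41
  70    37   37    .   36   36   36   36   36   36   36   37   37   37   36   37
  60    36   37   36   36   36   36   36   36   36   37   36   37   36   36   37
  50    36   36   36   36   36   36   37   36   36   36   36   36   36   37   38
  40    36   36   36   36   37   36   36   36   36   36   36   36   36   37   39
  30    36   36   36   36   3
[... 242 characters left out ...]
36   37   37   37   36   37   36   37   37   37   41
 -10    36   36   36   36   36   36   36   36   36   36   36   36   36   36   38
 -20    36   36   36   36   36   36   37   37   37   37   37   37   37   37   39
 -30    37   37   37   37   37   37   44   45   47   45   46   46   46   46   41
 -40    46   38   55   37   38   37   43   44   47   47   45   48   44   46    .
 -50    38   39   38   55   55   37   44   47   47   48   47   48   48   48   46
 -60    56   56   56   56   56   55   48   48   48   48   48   48   48   48    .
 -70    56   56   56   56   56   55   48   44   46   47   45   48   45   47    .
 -80     .   55   55   56    .    .   48   47   48   48   47   48   47   48    .
```

```bash
f(){ python3 -c "
from workcell import manip;o=manip.get_obs();print(round(o['clock'],2),(o['position']*1000).round(2),o['ft_force'].round(2),o['torque'].round(3))"; }
python3 -m crank '[[[0,0,-0.04,-0.6,0,0,0],[0,0,0,-0.5,0,0,0],[0,0,0,-0.17,0,0,0],[0,0,0,0,0,0,0],[0,0,0,0,0,0,0]]]'>/dev/null;f
python3 -m crank '[[[0,0.3,-0.027,0,0,0,0],[0,0.3,-0.027,0,0,0,0],[0,0,0,0,0,0,0]]]'>/dev/null;f
python3 -m crank '[[[0,0.1,-0.009,0,0,0,0],[0,0.1,-0.009,0,0,0,0],[0,0,0,0,0,0,0]]]'>/dev/null;f
python3 -m crank '[[[0,0.1,-0.009,0,0,0,0],[0,0,0,0,0,0,0]]]'>/dev/null;f
python3 -m crank '[[[0,0.05,-0.005,0,0,0,0],[0,0.05,-0.005,0,0,0,0],[0,0,0,0,0,0,0]]]'>/dev/null;f
python3 -c "
from h import *
blade()"
```

```text
26.93 [406.06 -71.24  83.33] [-0.11  0.45 -2.09] [-0.003 -0.131  0.015]
27.3 [412.28 -71.76  83.27] [ 0.13 -0.15 -2.27] [-0.016 -0.14  -0.02 ]
27.68 [414.02 -71.97  83.23] [ 0.62  1.01 -1.82] [ 0.021 -0.145 -0.029]
27.93 [415.06 -72.06  83.24] [ 1.03 -0.13 -2.89] [-0.019 -0.081  0.019]
28.3 [415.92 -72.17  83.21] [-1.14 -0.03 -1.39] [0.005 0.051 0.001]
t 28.3 p [ 0.4159 -0.0722  0.0832] h [ 0.4185 -0.0724  0.1017] q [ 0.6096  0.1641 -0.5778  1.9789  0.0883  1.1647 -1.6709] F [-1.1352 -0.0325 -1.3911] M [0.0048 0.0513 0.0007] w 0.121 79.0
[[ 0.9863 -0.0912 -0.1372]
 [-0.0903 -0.9958  0.0127]
 [-0.1378 -0.0001 -0.9905]]
heel [-94.2 -56.1  41.9]
noseL [-12.2 -34.1  41.8]
noseR [-12.2 -78.1  41.8]
heelR [-94.2 -78.1  41.9]
grip [-149.9  -56.1   99.1]
yaw,pitch,roll deg [-0.0037  0.0694  0.0153]
```

```bash
f(){ python3 -c "
from workcell import manip;o=manip.get_obs();print(round(o['clock'],2),(o['position']*1000).round(2),o['ft_force'].round(2),o['torque'].round(3))"; }
python3 -m crank '[[[0,0.05,-0.005,0,0,0,0],[0,0,0,0,0,0,0]]]'>/dev/null;f
python3 -m crank '[[[0,0.05,-0.005,0,0,0,0],[0,0,0,0,0,0,0]]]'>/dev/null;f
python3 -m crank '[[[0,0.05,-0.005,0,0,0,0],[0,0,0,0,0,0,0]]]'>/dev/null;f
python3 -m crank '[[[0,0.05,-0.005,0,0,0,0],[0,0,0,0,0,0,0]]]'>/dev/null;f
```

```text
28.55 [416.51 -72.2   83.23] [-1.2   0.74 -1.55] [-0.041  0.023  0.022]
28.8 [417.05 -72.27  83.24] [-0.63  0.05  0.41] [ 0.033 -0.034 -0.012]
29.05 [417.59 -72.37  83.28] [-0.9   0.04 -1.01] [-0.001  0.006 -0.023]
29.3 [417.92 -72.33  83.22] [-1.64  0.02 -0.51] [0.016 0.159 0.066]
```

```bash
f(){ python3 -c "
from workcell import manip;o=manip.get_obs();print(round(o['clock'],2),(o['position']*1000).round(2),o['ft_force'].round(2),o['torque'].round(3))"; }
python3 -m crank '[[[0,0.05,-0.005,0,0,0,0],[0,0,0,0,0,0,0]]]'>/dev/null;f
python3 -m crank '[[[0,0.05,-0.005,0,0,0,0],[0,0,0,0,0,0,0]]]'>/dev/null;f
python3 -c "
from h import *
blade();bay()"
```

```text
29.55 [417.96 -72.37  83.09] [-4.81 -0.09  0.13] [0.135 0.881 0.02 ]
29.8 [417.99 -72.38  83.01] [-6.17  1.24  0.62] [ 0.169  1.329 -0.017]
t 29.8 p [ 0.418  -0.0724  0.083 ] h [ 0.4206 -0.0726  0.1015] q [ 0.6075  0.171  -0.5773  1.9726  0.0918  1.1674 -1.6738] F [-6.1719  1.2388  0.6157] M [ 0.1691  1.3291 -0.0169] w 0.125 79.2
[[ 0.9861 -0.0912 -0.1392]
 [-0.0903 -0.9958  0.0128]
 [-0.1398 -0.     -0.9902]]
heel [-92.2 -56.1  41.6]
noseL [-10.2 -34.1  41.3]
noseR [-10.2 -78.1  41.3]
heelR [-92.2 -78.1  41.6]
grip [-147.8  -56.1   98.9]
yaw,pitch,roll deg [-0.0046  0.1847  0.0132]
scene
       -70  -60  -50  -40  -30  -20  -10    0   10   20   30   40   50   60   70
  80     .    .    .    .    .    .    .    .    .   37   37   37   37   37   38
  70    37   36    .   37   37   36   36   36   37   37   36   37   36   36   37
  60    37   36   36   36   37   36   36   36   36   37   37   36   36   36   37
  50    35   36   36   36   37   36   36   36   37   36   36   37   36   36   41
  40    36   36   35   37   37   36   36   37   36   36   37   36   36   37   39
  30    36   36   
[... 253 characters left out ...]
36   37   37   37   36   37   37   37   37   37   41
 -10    36   36   36   36   36   36   36   36   36   36   37   36   37   36   38
 -20    36   37   36   36   37   37   37   37   37   37   37   37   37   37   39
 -30    36   37   37   37   37   37   42   46   46   47   47   47   45   46   44
 -40    42   42   42   42   42   42   44   44   46   49   44   48   44   46   47
 -50    43   43   43   43   43   42   46   48   47   48   47   48   48   48    .
 -60    43   43   43   43   43   43   46   48   48   48   48   48   48   48    .
 -70    43   43   43   43   43   43   46   45   46   48   45   47   46   46   48
 -80    43   43   42   42   43   42   45   47   48   48   47   47   48   47    .
```

```bash
python3 -m crank '[[[0,-0.2,0.018,0,0,0,0],[0,-0.3,0.027,0,0,0,0],[0,0,0,1,0,0,0],[0,0,0,1.2,0,0,0],[0,0,0,0,0,0,0]]]'>/dev/null; python3 -c "
from h import *
blade()
rows([(15,-17,62,0,7),(15,-17,41.5,0,4)],pitch=0,x=-18)"
```

```text
t 30.48 p [ 0.415  -0.0722  0.1065] h [ 0.4175 -0.0724  0.1251] q [ 0.618   0.1278 -0.5797  1.96    0.0674  1.2108 -1.6529] F [ 0.5154  0.8906 -1.3004] M [-0.0095 -0.2007 -0.0156] w 0.126 78.9
[[ 0.9867 -0.0913 -0.1345]
 [-0.0905 -0.9958  0.0119]
 [-0.135   0.0005 -0.9908]]
heel [-95.  -56.2  65.5]
noseL [-13.  -34.2  65.6]
noseR [-13.  -78.2  65.6]
heelR [-95.  -78.2  65.5]
grip [-150.8  -56.2  122.5]
yaw,pitch,roll deg [-0.0073 -0.0906 -0.0161]
15 7 x [1.16 0.61 0.01] [ 2.14 -0.18  0.  ]
15 4 x [ 0.    0.   -0.51] [-0.  0. -0.]
```

```bash
f(){ python3 -c "
from workcell import manip;o=manip.get_obs();print(round(o['clock'],2),(o['position']*1000).round(2),o['ft_force'].round(2),o['torque'].round(3))"; }
python3 -m crank '[[[0,1.16,0.61,0,2.14,-0.18,0],[0,1.16,0.61,0,2.14,-0.18,0],[0,1.16,0.61,0,2.14,-0.18,0],[0,1.16,0.61,0,2.14,-0.18,0],[0,1.16,0.61,0,2.14,-0.18,0],[0,1.16,0.61,0,2.14,-0.18,0],[0,1.16,0.61,0,2.14,-0.18,0],[0,0,0,-0.6,0,0,0],[0,0,0,-0.8,0,0,0],[0,0,0,-0.6,0,0,0],[0,0,0,0,0,0,0]]]'>/dev/null;f
python3 -m crank '[[[0,-0.018,-0.2,0,0,0,0],[0,-0.027,-0.3,0,0,0,0],[0,-0.018,-0.2,0,0,0,0],[0,0,0,0,0,0,0]]]'>/dev/null;f
python3 -c "
from h import *
blade()"
```

```text
31.85 [494.6  -29.23  84.72] [-0.59  0.15 -2.01] [-0.387 -0.18   0.028]
32.35 [494.59 -36.68  85.3 ] [-0.42 -0.2  -1.18] [-0.311 -0.114 -0.042]
t 32.35 p [ 0.4946 -0.0367  0.0853] h [ 0.4967 -0.0417  0.1032] q [ 0.6498  0.3567 -0.5725  1.7874 -0.0745  1.1955 -1.5193] F [-0.4185 -0.2021 -1.1769] M [-0.3114 -0.1139 -0.0416] w 0.127 78.9
[[ 0.9894 -0.0888 -0.1152]
 [-0.055  -0.9617  0.2685]
 [-0.1346 -0.2593 -0.9564]]
heel [-19.1  -3.   45.4]
noseL [62.9 18.3 50.9]
noseR [ 62.9 -24.2  39.5]
heelR [-19.1 -24.2  39.7]
grip [-74.7 -17.8 100.7]
yaw,pitch,roll deg [-0.0048  0.1397 15.039 ]
```

```bash
f(){ python3 -c "
from workcell import manip;o=manip.get_obs();print(round(o['clock'],2),(o['position']*1000).round(2),o['ft_force'].round(2),o['torque'].round(3))"; }
python3 -m crank '[[[0,-0.005,-0.05,0.12,0,0,0],[0,-0.005,-0.05,0,0,0,0],[0,0,0,0,0,0,0]]]'>/dev/null;f
python3 -m crank '[[[0,-0.005,-0.05,0,0,0,0],[0,0,0,0,0,0,0]]]'>/dev/null;f
python3 -m crank '[[[0,-0.005,-0.05,0,0,0,0],[0,0,0,0,0,0,0]]]'>/dev/null;f
python3 -m crank '[[[0,-0.005,-0.05,0,0,0,0],[0,0,0,0,0,0,0]]]'>/dev/null;f
python3 -m crank '[[[0,-0.005,-0.05,0,0,0,0],[0,0,0,0,0,0,0]]]'>/dev/null;f
```

```text
32.73 [494.48 -37.28  86.46] [ 0.75  0.12 -1.42] [-0.32  -0.14  -0.037]
32.98 [494.4  -37.74  86.44] [ 0.28  0.56 -1.45] [-0.194 -0.154 -0.002]
33.23 [494.32 -38.23  86.45] [-1.18  1.14 -1.91] [-0.156 -0.14   0.113]
33.48 [494.27 -38.72  86.46] [-0.92  1.85 -2.17] [ 0.039 -0.024  0.096]
33.73 [494.19 -39.21  86.44] [-0.61  2.32 -0.85] [ 0.169 -0.005  0.189]
```

```bash
f(){ python3 -c "
from workcell import manip;o=manip.get_obs();print(round(o['clock'],2),(o['position']*1000).round(2),o['ft_force'].round(2),o['torque'].round(3))"; }
python3 -m crank '[[[0,-0.005,-0.05,0,0,0,0],[0,0,0,0,0,0,0]]]'>/dev/null;f
python3 -m crank '[[[0,0.036,0.4,0,0,0,0],[0,0.036,0.4,1,0,0,0],[0,0,0,3,0,0,0],[0,0,0,4,0,0,0],[0,0,0,3,0,0,0],[0,0,0,0,0,0,0]]]'>/dev/null;f
python3 -c "
from h import *
plan([0,0,130],rest=True)
for n in('scene','top'):
    p,d=eyes.camera(n);W=(wmap(n,d)-WC)@RW*1000
    m=(W[:,:,0]>-40)&(W[:,:,0]<90)&(W[:,:,1]>-110)&(W[:,:,1]<-5)&(W[:,:,2]>45.5)&(W[:,:,2]<52)
    S=W[m];r=rect(S/1000);print(n,len(S),r,np.percentile(S,[1,99],axis=0).round(1),np.linalg.lstsq(np.c_[S[:,:2],np.ones(len(S))],S[:,2],rcond=None)[0])
bay()"
```

```text
33.98 [494.19 -39.69  86.48] [-1.23  2.6  -0.4 ] [0.318 0.015 0.171]
34.73 [496.38 -31.9  199.08] [ 0.8   0.49 -1.95] [-0.382 -0.165  0.006]
t 34.73 p [ 0.4964 -0.0319  0.1991] h [ 0.4985 -0.0369  0.217 ] q [ 0.6663  0.2405 -0.5908  1.6659 -0.1287  1.4118 -1.5344] F [ 0.7963  0.4896 -1.947 ] M [-0.3821 -0.1652  0.0062] w 0.126 78.9
[[ 0.99   -0.0872 -0.1109]
 [-0.0548 -0.9622  0.2669]
 [-0.13   -0.2581 -0.9573]]
heel [-17.6   1.9 159.5]
noseL [ 64.4  23.2 165.4]
noseR [ 64.4 -19.3 154. ]
heelR [-17.6 -19.3 153.8]
grip [-73.4 -12.9 214.6]
yaw,pitch,roll deg [ 0.0199 -0.1304 14.9701]
=> move cm [ -5.9281 -24.8398  -2.278 ] rotvec deg [-15.1526  -7.2749   6.1053]
scene 672 (array([ 18.8, -51.5]), array([ 74.3, 108.2]), 89.82) [[-16.4 -86.4  45.6]
 [ 69.3 -23.2  50.2]] [ 0.0007  0.0002 47.8595]Traceback (most recent call last):
  File "<string>", line 7, in <module>
    S=W[m];r=rect(S/1000);print(n,len(S),r,np.percentile(S,[1,99],axis=0).round(1),np.linalg.lstsq(np.c_[S[:,:2],np.ones(len(S))],S[:,2],rcond=None)[0])
                                           ~~~~~~~~~~~~~^^^^^^^^^^^^^^^^^
    return _quantile_unchecked(
        a, q, axis, out, overwrite_input, method, keepdims, weights)
    return _ureduce(a,
                    func=_quantile_ureduce_func,
    ...<5 lines>...
                    overwrite_input=overwrite_input,
                    method=method)
    r = func(a, **kwargs)
    result = _quantile(arr,
                       quantiles=q,
    ...<2 lines>...
                       out=out,
                       weights=wgt)
    slices_having_nans = np.isnan(arr[-1, ...])
                                  ~~~^^^^^^^^^
IndexError: index -1 is out of bounds for axis 0 with size 0
```

```bash
python3 -m crank '[[[0,-0.85,-3.55,0,-2.16,-1.04,0.87],[0,-0.85,-3.55,0,-2.16,-1.04,0.87],[0,-0.85,-3.55,0,-2.16,-1.04,0.87],[0,-0.85,-3.55,0,-2.16,-1.04,0.87],[0,-0.85,-3.55,0,-2.16,-1.04,0.87],[0,-0.85,-3.55,0,-2.16,-1.04,0.87],[0,-0.85,-3.55,-1,-2.16,-1.04,0.87],[0,0,0,-2.5,0,0,0],[0,0,0,-3,0,0,0],[0,0,0,0,0,0,0]]]'>/dev/null; python3 -c "
from h import *
plan([0,0,40],rest=True);plan([0,0,0],rest=True)
W=wmap('top',eyes.camera('top')[1])
V=(W-WC)@RW*1000
m=(V[:,:,0]>-40)&(V[:,:,0]<90)&(V[:,:,1]>-110)&(V[:,:,1]<-5)&(V[:,:,2]>46)&(V[:,:,2]<54);S=V[m];print('plate',len(S),rect(S/1000) if len(S)>9 else '')
p,d=eyes.camera('scene');W=wmap('scene',d);m=(W[:,:,2]>.085)&(W[:,:,2]<.116)&(W[:,:,0]>.38)&(W[:,:,0]<.50)&(abs(W[:,:,1]+.28)<.03);S=W[m];print(len(S),rect(S) if len(S)>9 else '',np.percentile(S,[2,50,98],axis=0) if len(S) else '')"
```

```text
t 36.08 p [ 0.4334 -0.2792  0.1285] h [ 0.4335 -0.2793  0.1472] q [ 0.8848  0.1951 -0.4425  1.8212  0.09    1.1562 -1.1248] F [-0.1192 -0.1292 -0.831 ] M [-0.0443  0.0969 -0.0093] w 0.127 78.9
[[ 0.9994  0.0335 -0.0096]
 [ 0.0336 -0.9994  0.0055]
 [-0.0094 -0.0058 -0.9999]]
heel [ -54.3 -250.3   97.4]
noseL [  23.7 -218.4  108. ]
noseR [  29.2 -262.1  107.7]
heelR [ -51.5 -272.2   97.3]
grip [-116.3 -258.4  147. ]
yaw,pitch,roll deg [ 7.1105 -7.3096  0.3369]
=> move cm [ 0.3731 -0.1116 -4.2208] rotvec deg [-0.3149 -0.5513  0.0643]
t 36.08 p [ 0.4334 -0.2792  0.1285] h [ 0.4335 -0.2793  0.1472] q [ 0.8848  0.1951 -0.4425  1.8212  0.09    1.1562 -1.1248] F [-0.1192 -0.1292 -0.831 ] M [-0.0443  0.0969 -0.0093] w 0.127 78.9
[[ 0.9994  0.0335 -0.0096]
 [ 0.0336 -0.9994  0.0055]
 [-0.0094 -0.0058 -0.9999]]
heel [ -54.3 -250.3   97.4]
noseL [  23.7 -218.4  108. ]
noseR [  29.2 -262.1  107.7]
heelR [ -51.5 -272.2   97.3]
grip [-116.3 -258.4  147. ]
yaw,pitch,roll deg [ 7.1105 -7.3096  0.3369]
=> move cm [ 0.3731 -0.1116 -8.2208] rotvec deg [-0.3149 -0.5513  0.0643]
plate 856 (array([ 19.9, -51.9]), array([ 75.4, 107.8]), 88.83)
0
```

```bash
python3 -m crank '[[[0,0.19,-0.06,-1.5,-0.15,-0.27,0.06],[0,0.19,-0.06,-1.5,-0.15,-0.27,0],[0,0,0,-1.2,0,0,0],[0,0,0,0,0,0,0],[0,0,0,0,0,0,0]]]'>/dev/null; python3 -c "
from h import *
plan([0,0,0],rest=True)
p,d=eyes.camera('scene');W=wmap('scene',d);m=(W[:,:,2]>.09)&(W[:,:,2]<.125)&(W[:,:,0]>.37)&(W[:,:,0]<.51)&(abs(W[:,:,1]+.28)<.03)
for x in np.arange(.385,.505,.01):
    q=W[m&(abs(W[:,:,0]-x)<.005)]
    if len(q)>3:print(round(x,3),len(q),np.percentile(q[:,2],[3,97])*1000,np.percentile(q[:,1],[50,97])*1000)
m=(W[:,:,0]>.51)&(W[:,:,0]<.62)&(abs(W[:,:,1]+.275)<.03)&(W[:,:,2]>.03)&(W[:,:,2]<.09);S=W[m];print(S.max(0),S.min(0),np.linalg.lstsq(np.c_[S[:,0]-.5614,S[:,1]+.2757,np.ones(len(S))],S[:,2],rcond=None)[0])"
```

```text
t 36.8 p [ 0.4394 -0.2816  0.0897] h [ 0.4393 -0.2815  0.1084] q [ 0.8758  0.2384 -0.4399  1.8609  0.1165  1.061  -1.1457] F [-0.0892 -0.2966 -2.0473] M [0.0412 0.0762 0.0403] w 0.125 78.9
[[ 0.9994  0.0346  0.005 ]
 [ 0.0346 -0.9994 -0.0034]
 [ 0.0049  0.0036 -1.    ]]
heel [ -47.6 -252.3   59.8]
noseL [  30.2 -220.3   71.3]
noseR [  35.7 -263.9   71.4]
heelR [ -44.8 -274.2   59.8]
grip [-110.3 -260.1  108.5]
yaw,pitch,roll deg [ 7.2407 -8.1312 -0.2062]
=> move cm [-0.2319  0.1304 -4.3365] rotvec deg [0.1939 0.2889 0.0072]
0.385 17 [102.7443 116.7876] [-281.1142 -274.7001]
0.395 71 [102.3235 118.6876] [-276.6063 -272.8532]
0.405 60 [101.9311 118.9443] [-275.4053 -272.7583]
0.415 63 [102.2434 118.5129] [-275.2915 -272.7855]
0.425 74 [102.0804 123.2269] [-275.0579 -268.9891]
0.435 76 [103.0421 124.6676] [-272.427  -261.5282]
0.445 47 [101.4689 123.285 ] [-271.546  -261.5886]
0.455 43 [101.7403 118.613 ] [-273.8388 -270.6993]
0.465 55 [102.0449 118.7185] [-272.9723 -270.1616]
0.475 61 [101.2846 118.6524] [-273.3435 -270.4843]
0.485 53 [102.1566 118.4166] [-273.0172 -269.6253]
0.495 54 [100.779  117.7507] [-272.2602 -268.9199]
[ 0.603  -0.2522  0.0832] [ 0.5108 -0.3008  0.059 ] [ 0.0921 -0.0001  0.0674]
```

```bash
f(){ python3 -c "
from workcell import manip;o=manip.get_obs();print(round(o['clock'],2),(o['position']*1000).round(2),o['ft_force'].round(2),o['torque'].round(3))"; }
python3 -m crank '[[[0,-0.12,0.07,-0.6,0.1,0.15,0],[0,-0.11,0.06,-0.6,0.1,0.15,0],[0,0,0,-0.3,0,0,0],[0,0,0,0,0,0,0],[0,0,0,0,0,0,0]]]'>/dev/null;f
python3 -m crank '[[[0,0,0,-0.7,0,0,0],[0,0,0,-0.7,0,0,0],[0,0,0,0,0,0,0]]]'>/dev/null;f
python3 -m crank '[[[0,0,0,-0.5,0,0,0],[0,0,0,-0.4,0,0,0],[0,0,0,0,0,0,0]]]'>/dev/null;f
python3 -m crank '[[[0,0,0,-0.25,0,0,0],[0,0,0,0,0,0,0]]]'>/dev/null;f
```

```text
37.48 [ 437.02 -280.28   74.54] [ 0.58 -0.38 -0.21] [-0.018  0.03   0.008]
37.85 [ 436.4  -279.92   59.58] [-0.11  0.41 -1.24] [0.051 0.032 0.004]
38.23 [ 436.73 -280.09   51.07] [ 0.79 -0.42 -1.36] [ 0.01   0.111 -0.043]
38.48 [ 436.88 -280.19   48.83] [ 0.    0.81 -2.18] [-0.034  0.037  0.042]
```

```bash
f(){ python3 -c "
from workcell import manip;o=manip.get_obs();print(round(o['clock'],2),(o['position']*1000).round(2),o['ft_force'].round(2),o['torque'].round(3))"; }
python3 -m crank '[[[0,0,0,-0.15,0,0,0],[0,0,0,0,0,0,0]]]'>/dev/null;f
python3 -m crank '[[[0,0,0,-0.05,0,0,0],[0,0,0,0,0,0,0]]]'>/dev/null;f
python3 -m crank '[[[0,0,0,-0.05,0,0,0],[0,0,0,0,0,0,0]]]'>/dev/null;f
```

```text
38.73 [ 436.88 -280.21   47.37] [ 0.17  0.11 -1.04] [ 0.023  0.069 -0.056]
38.98 [ 436.91 -280.27   46.95] [-0.03  0.33 -1.62] [-0.002  0.036 -0.025]
39.23 [ 436.93 -280.25   46.48] [-0.5   0.26 -0.35] [0.018 0.053 0.041]
```

```bash
python3 -m crank '[[[3,0,0,0,0,0,0],[6,0,0,0,0,0,0],[6,0,0,0,0,0,0],[6,0,0,0,0,0,0],[6,0,0,0,0,0,0],[6,0,0,0,0,0,0],[6,0,0,1,0,0,0],[6,0,0,3,0,0,0],[6,0,0,4,0,0,0],[6,0,0,4,0,0,0],[6,-3,-3,2,0,0,0],[6,-4,-4,0,0,0,0],[6,-4,-4,0,0,0,0],[6,-4,-4,0,0,0,0],[6,-4,-4,0,0,0,0],[6,0,0,0,0,0,0]]]'
python3 - <<'E'
from h import *
st();p,d=eyes.camera('top');W=wmap('top',d);im=p[:,:,::-1];cv2.imwrite('pics/end.png',im)
def reg(u0,u1,v0,v1,z0,z1):
    S=W[v0:v1,u0:u1].reshape(-1,3);m=(S[:,2]>z0)&(S[:,2]<z1);return S[m]
for nm,a in dict(handle=(420,465,250,330,.058,.09),blade=(418,455,195,252,.01,.06),beak=(395,432,130,172,.03,.08)).items():
    S=reg(*a);print(nm,len(S),S.mean(0),np.percentile(S[:,2],[2,50,98]),rect(S))
V=(W-WC)@RW*1000
m=(V[:,:,0]>-40)&(V[:,:,0]<66)&(V[:,:,1]>-83)&(V[:,:,1]<-5)&(V[:,:,2]>43)&(V[:,:,2]<54);S=V[m];print('plate',len(S),rect(S/1000),S[:,2].mean(),np.linalg.lstsq(np.c_[S[:,:2],np.ones(len(S))],S[:,2],rcond=None)[0][:2])
for n in('scene',):
    p,d=eyes.camera(n);V=(wmap(n,d)-WC)@RW*1000
    m=(V[:,:,0]>-40)&(V[:,:,0]<66)&(V[:,:,1]>-83)&(V[:,:,1]<-5)&(V[:,:,2]>43)&(V[:,:,2]<54);S=V[m];print('plate',len(S),rect(S/1000),S[:,2].mean(),np.linalg.lstsq(np.c_[S[:,:2],np.ones(len(S))],S[:,2],rcond=None)[0][:2])
# edges of plate in the top picture: dark seam between plate and rims, as grey profiles
c=eyes.camera_params('top');T=c['world_from_camera'];g=cv2.cvtColor(np.ascontiguousarray(im),cv2.COLOR_BGR2GRAY).astype(np.float32)
def prof(a,b,z=44,n=40):
    o=[]
    for t in np.linspace(0,1,n):
        w=WC+RW@(np.array([a[0]+(b[0]-a[0])*t,a[1]+(b[1]-a[1])*t,z])/1000);q=T[:3,:3].T@(w-T[:3,3]);o.append(cv2.getRectSubPix(g,(1,1),(float(c['fx']*q[0]/q[2]+c['cx']),float(c['fy']*q[1]/q[2]+c['cy'])))[0,0])
    return np.array(o).astype(int)
for x in(5,30,55):print('y -15..-94 x',x,prof((x,-15),(x,-94)))
for y in(-35,-56,-77):print('x -20..79 y',y,prof((-20,y),(79,y)))
E
```

```text
clock: 41.22
position: [0.2427, -0.4732, 0.1869]
ee_rot: [1.0, 0.014, -0.001, 0.0]
ft_force: [0.9, 0.5, 0.3]
grip_width: 0.706
grasp_force: 0.0
t 41.23 p [ 0.2427 -0.4732  0.1869] h [ 0.2427 -0.4731  0.2056] q [ 1.2101  0.1527 -0.2203  1.7295  0.0365  1.2633 -0.5626] F [0.9159 0.5058 0.3004] M [ 0.0792 -0.0372  0.0539] w 0.706 0.0
[[ 0.9996  0.027  -0.0014]
 [ 0.027  -0.9996 -0.0008]
 [-0.0014  0.0008 -1.    ]]
handle 829 [ 0.4438 -0.2787  0.0714] [0.0604 0.0725 0.0759] (array([ 444.8, -280. ]), array([111.3,  33.5]), 1.8)
blade 1296 [ 0.558  -0.2752  0.0228] [0.0159 0.0226 0.0308] (array([ 555. , -275.5]), array([92.7, 44.6]), 1.71)
beak 705 [ 0.6947 -0.238   0.0525] [0.0311 0.0542 0.0767] (array([ 684.1, -235.1]), array([66.3, 49.9]), 86.72)
plate 1367 (array([ 28., -54.]), array([75.9, 57.9]), 0.03) 46.42122658431675 [ 0.0009 -0.0014]
plate 798 (array([ 19.3, -52.2]), array([92.7, 61. ]), 0.65) 47.21487957326507 [ 0.0056 -0.0088]
y -15..-94 x 5 [193 193 193 193 194 197 199 196 186 183 190 199 206 209 208 205 201 201
 205 209 209 203 191 184 188 196 203 208 209 206 202 199 197 192 
[... 225 characters left out ...]
8 189 189 189 191 195 199 196 186 184 189 198 203 206 205 202 199 200
 205 208 207 202 189 182 187 195 201 206 206 203 200 197 197 191 174 170
 179 170 137 114]
x -20..79 y -35 [192 191 190 184 183 202 201 185 180 184 190 193 194 199 206 208 200 185
 179 185 190 193 195 199 206 208 200 185 180 185 190 194 194 196 198 189
 188 188 184 186]
x -20..79 y -56 [191 189 188 183 183 202 211 210 209 208 208 209 210 210 210 210 210 209
 208 208 207 208 209 208 209 208 209 208 208 207 207 207 208 207 201 188
 185 185 183 188]
x -20..79 y -77 [190 188 187 182 181 199 206 200 194 195 200 203 206 210 210 209 206 200
 194 196 200 203 206 208 210 209 206 202 195 195 200 203 206 207 202 188
 184 184 181 179]
```

```bash
python3 -c "
from workcell import job
print(job.hand_in())"
```

```text
the job is handed in; nothing more can be done
None
```

The job is handed in after about 41 s: by depth readings and light contact forces, the spot plate lies flat, wells up, against both rims of the right bay's far right corner, and the spatula is back in its rest to within half a millimetre; no picture was viewed after the flip, and the vial, syringe and marker were not re-measured.

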